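# Dry the washed baking moulds on the hot-air dryer

## Robot

A 6-joint arm with a two-finger parallel gripper is mounted at the origin on the work surface. World frame = base frame: x ahead of the robot, y to its left, z up, the work surface at z = 0. Lengths are in mm, angles in rad, forces in N, time in s.
With the tool pointing down it reaches from about 250 to 775 mm from the base axis. Payload 4 kg.
Tool frame: the origin (TCP) lies at the very end of the fingers, on their centre line; the grasp point (between the pads) lies 19 mm behind it; z points along the fingers, y is the direction in which the jaws open and shut (so a half turn about z gives the same grasp; the last joint's range is limited). The gripper opens to 94 mm and grips with 3 to 60 N. Pads are 16 mm wide; open, the fingers measure 119 mm over their backs; the gripper's body (75 mm by 177 mm) begins 78 mm behind the grasp point.
Start: joints at [-1.323, 0.087, 1.371, -0, 1.684, -0.103], TCP at [189.005, -516.524, 205.506] pointing down, gripper open.
Joint ranges: [-3.1, 3.1], [-0.76, 2.03], [0.27, 2.55], [-1.08, 4.22], [0.17, 2.65], [-2.57, 2.57]. Speed limits (rad/s): [2.79, 2.79, 3.14, 3.14, 3.14, 3.14].

## Interface

Orientations are given as a rotation vector (axis times angle).
In Python, from station import manip gives the robot as it stands.
- The arm moves only by the tool move_arm, never from a script. Its argument "targets" is a list of rows, each a list of 3 entries, a list of its own where there are three numbers: the shift along the tool's x, y, z in m, then the turn, a rotation vector about the tool's x, y, z in rad, then the finger opening in m, from 0 to 0.094. A call has 1 to 10 rows; each row shifts and turns the commanded pose from where the row before left it, along the tool's axes as they then stand; what a row does not reach is not made up. A row lasts 1/8 s, in which the tool goes at most 62.5 mm and 10.7 degrees, less where a joint would pass 70% of its speed; a pose out of reach is approached as far as the arm can. A call with a gripper value outside its range is refused whole. The fingers move at their own pace and stop on an object; "grip_force" is the grip in N (left out, the last holds). Time passes only in rows, so rows that do not move let the fingers close. It gives the time, the measured TCP pose, the force and the opening at its end, in the units of the state.
- manip.observe(): the state, without advancing time (a new reading comes with each control period).
- manip.grab_frame(name): name is "scene" or "top"; returns a dict with "pixels" (480x640x3 uint8, blue, green, red), "vfov" (degrees; the focal length in pixels is half the picture's height over the tangent of half this angle, whatever the lens; pixels are square), "cx", "cy" (the principal point, pixels), "R" (3x3) and "t" (3): a world point X has camera coordinates R X + t. Camera axes: x right, y down, z forward; pixel columns grow to the right and rows downward; lengths in mm; the calibration is good to about 2 mm. A picture is of the moment at which its call begins. There is no depth.
- manip.finish_job(): hands the job in, once; it reports no verdict.
Trained networks look in the newest picture that a camera, given by its name, has taken for a name from the list of things; names that differ only in an ending like _2 or _b are one class to them, and where a whole thing is asked for, a point or a joint stands for the part that bears it (a point fixed in the world has none). Each returns a list of dicts, best first, with "score" (0 to 1); they miss things now and then, are a little off and sometimes report something else, mostly with a low value. They report only what shows in the picture. A call takes as long as a camera call. They do not tell look-alikes from the thing itself.
- manip.boxes_of(camera, label): "bbox" ([centre column, centre row, width, height] in pixels, round what is visible of it).
- manip.mark_of(camera, label): "uv" ([column, row] in pixels: a listed point, or the origin of a listed thing).
The state is a dict: "t": time; "qpos": joint angles; "dq": joint speeds; "joint_efforts": joint torques, N m; "ee_pos": TCP position; "tool_rot": TCP orientation; "ft_force": force on the tool from outside, world axes, zero at the start; "torque": the same for the moment, N m; "finger_gap": opening from 0.0 (shut) to 1.0 (fully open).
Only numpy, scipy, OpenCV 4.12 (cv2) and the standard library are available. Lean on these libraries where they do the work, as an engineer would, in place of code of your own. Each camera call takes 0.05 s, during which the arm holds its last target. There are 200 camera calls.

## Task

The hot-air dryer is still on from the last load: first, with the moulds still on the mat, turn its dial right back to the red off mark. Then hang every washed mould mouth first on a blower pipe of its own, pushed well down the pipe, and when all of them hang there, turn the dial to the green drying mark. Leave the other things on the bench alone.

Things in the scene. Friction and masses are not known exactly. Their poses are not given: they have to be found in the camera images.
- dial (a joint): Angle of the dryer's dial in rad: how far its pointer has turned clockwise (seen from above) from the red off mark. 0 = off mark, with a stop there; 2.094 (120 degrees) = green drying mark; far stop at 3.67. On a round white scale plate, with a black tick every 30 degrees between. Light friction (0.04 N m); it stays where it is left.
- dial_grip (a point): Black knob on the flat top of the dryer's grey control pod, axis vertical: a bar 50 mm long, 14 mm wide, 32 mm high, across a round skirt (54 mm). This point is on the axis, 121 mm above the bench: 10 mm below the bar's top, 22 mm above the skirt's top, 31 mm above the pod's top. Its x axis runs along the bar to the end with the white pointer line; z is up.
- dryer: Steel hot-air dryer, fixed to the bench: a wedge 240 mm wide and 200 mm deep, 188 mm high at the back, its face sloping 30 degrees from level down to a 90 mm high front edge. Origin under the centre of the wedge; x points to its back, y towards the control pod (140 mm wide, 90 mm high) at its side.
- pipe_a: Blower pipe (upper row, on the pod's side): 22 mm across, round tip, square to the sloped face, pointing 60 degrees above level to the dryer's front. Origin at its foot on the face, z along it to the tip at z = 70 mm, y level; rubber collar, 44 mm across, on the first 6 mm. Next pipe 120 mm across, 110 mm up the slope. A hung mould rests its closed end on the tip, middle near z = 43 mm, sagging 10 to 18 mm off axis, tipped about 0.2 rad.
- pipe_b: Blower pipe (upper row, away from the pod): 22 mm across, round tip, square to the sloped face, pointing 60 degrees above level to the dryer's front. Origin at its foot on the face, z along it to the tip at z = 70 mm, y level; rubber collar, 44 mm across, on the first 6 mm. Next pipe 120 mm across, 110 mm up the slope. A hung mould rests its closed end on the tip, middle near z = 43 mm, sagging 10 to 18 mm off axis, tipped about 0.2 rad.
- pipe_c: Blower pipe (lower row, on the pod's side): 22 mm across, round tip, square to the sloped face, pointing 60 degrees above level to the dryer's front. Origin at its foot on the face, z along it to the tip at z = 70 mm, y level; rubber collar, 44 mm across, on the first 6 mm. Next pipe 120 mm across, 110 mm up the slope. A hung mould rests its closed end on the tip, middle near z = 43 mm, sagging 10 to 18 mm off axis, tipped about 0.2 rad.
- pipe_d: Blower pipe (lower row, away from the pod): 22 mm across, round tip, square to the sloped face, pointing 60 degrees above level to the dryer's front. Origin at its foot on the face, z along it to the tip at z = 70 mm, y level; rubber collar, 44 mm across, on the first 6 mm. Next pipe 120 mm across, 110 mm up the slope. A hung mould rests its closed end on the tip, middle near z = 43 mm, sagging 10 to 18 mm off axis, tipped about 0.2 rad.
- mould_1_mid (a point): Middle (half-way up, on the axis) of a washed aluminium mould: a straight round cup 64 mm across (rolled rim, 5 mm deep, 68 mm), 60 mm high, walls and closed end 3 mm, so 58 mm wide and 57 mm deep inside; about 90 g. It starts mouth down, standing on the draining mat. z points from mouth to closed end. None if this mould is absent from the start.
- mould_1: The same mould, origin at the centre of its mouth; same axes.
- mould_2_mid (a point): Middle (half-way up, on the axis) of a washed aluminium mould: a straight round cup 64 mm across (rolled rim, 5 mm deep, 68 mm), 60 mm high, walls and closed end 3 mm, so 58 mm wide and 57 mm deep inside; about 90 g. It starts mouth down, standing on the draining mat. z points from mouth to closed end. None if this mould is absent from the start.
- mould_2: The same mould, origin at the centre of its mouth; same axes.
- mould_3_mid (a point): Middle (half-way up, on the axis) of a washed aluminium mould: a straight round cup 64 mm across (rolled rim, 5 mm deep, 68 mm), 60 mm high, walls and closed end 3 mm, so 58 mm wide and 57 mm deep inside; about 90 g. It starts mouth down, standing on the draining mat. z points from mouth to closed end. None if this mould is absent from the start.
- mould_3: The same mould, origin at the centre of its mouth; same axes.
- mould_4_mid (a point): Middle (half-way up, on the axis) of a washed aluminium mould: a straight round cup 64 mm across (rolled rim, 5 mm deep, 68 mm), 60 mm high, walls and closed end 3 mm, so 58 mm wide and 57 mm deep inside; about 90 g. It starts mouth down, standing on the draining mat. z points from mouth to closed end. None if this mould is absent from the start.
- mould_4: The same mould, origin at the centre of its mouth; same axes.
- mat: Blue draining mat, 250 by 250 mm, 4 mm thick, fixed. Origin under its centre. The moulds start on it, about 120 mm apart.
- dredger: Bystander: copper flour shaker, 68 mm across, 122 mm high, standing; origin under its centre. Leave alone.
- bowl: Bystander: white bowl, 130 mm across, 60 mm high; origin under its centre. Leave alone.
- sanitiser: Bystander: clear bottle with a red cap, 68 mm across, 170 mm high; origin under its centre. Leave alone.
- brush: Bystander: pastry brush, 180 mm long along its x, lying on the bench; origin under its centre. Leave alone.
- scraper: Bystander: dough scraper with a wooden grip, about 100 by 140 mm, 24 mm high, lying; origin under its blade. Leave alone.
Mind the look-alikes: they are no part of the job. Leave any blue or turquoise look-alike of the mould_3 alone.

How it is judged:
By the outcome, as a careful person would: the job done as asked, in the order asked, and still so for the second after the job is handed in, with the robot touching nothing.
Of mould_1, mould_2, mould_3, mould_4 only 2 to 4 are there at a start; the rules pass over those that are not, and their reading is None.
At some moment in a run one of mould_1, mould_2, mould_3, mould_4 may be knocked a few centimetres aside while the robot is not near it.
It also fails if it takes over 210 s, if anything falls off the work surface, if the arm or the gripper's body presses on something with over 40 N, if the wrist force passes 120 N, or if a joint passes its speed limit or range.

## Working session

There is one attempt and no reset: what is moved stays moved. The work goes in short steps, Python scripts to look and compute and a tool call to move; the robot and the scene stay as the last step left them, time stands still between calls to the robot, and variables do not carry over. Pictures are saved under pics/ and viewed, about 12 in all and at most 16, crops included, and the job is handed in when it is done.

Besides the shell and the picture viewer there is one more tool, called after "Call:" by a JSON object that holds its "method" and its "body", one argument or row to a line. move_arm: Moves the arm, as the interface text tells. Its arguments: {"type":"object","properties":{"targets":{"type":"array","items":{"type":"array"}},"grip_force":{"type":"number"}},"required":["targets"]}

```bash
ls; mkdir -p pics
cat > h.py <<'E'
import numpy as np, cv2
from scipy.spatial.transform import Rotation as Ro
from station import manip
def cam(n):
    f=manip.grab_frame(n); f['f']=240/np.tan(np.radians(f['vfov'])/2); f['R']=np.array(f['R']);f['t']=np.array(f['t']); return f
def ray(f,uv):
    d=f['R'].T@np.array([(uv[0]-f['cx'])/f['f'],(uv[1]-f['cy'])/f['f'],1]); return -f['R'].T@f['t'],d
def atz(f,uv,z):
    c,d=ray(f,uv); return c+d*(z-c[2])/d[2]
def proj(f,X):
    p=f['R']@np.array(X,float)+f['t']; return f['f']*p[:2]/p[2]+[f['cx'],f['cy']]
def tri(f1,a,f2,b):
    c1,d1=ray(f1,a);c2,d2=ray(f2,b)
    s=np.linalg.lstsq(np.c_[d1,-d2],c2-c1,rcond=None)[0]
    p,q=c1+s[0]*d1,c2+s[1]*d2; return (p+q)/2,np.linalg.norm(p-q)
E
python3 - <<'E'
from h import *
print(manip.observe())
for n in('scene','top'):
    f=cam(n); cv2.imwrite(f'pics/{n}0.png',f['pixels']); print(n,f['vfov'],f['cx'],f['cy'],(-f['R'].T@f['t']).round(),f['R'].round(3).tolist())
    z={'dial_grip':121,'dryer':0,'pipe_a':139,'mould_1_mid':34,'mat':0,'bowl':0,'sanitiser':0,'dredger':0}
    for l in z:
        for d in manip.mark_of(n,l)[:7]: print(l,round(d['score'],2),np.round(d['uv'],1),atz(f,d['uv'],z[l]).round(0))
E
```

```text
pics
{'t': 0.0, 'qpos': array([-1.32309891e+00,  8.79767602e-02,  1.37224055e+00,  4.26820441e-06,
        1.68358592e+00, -1.03079050e-01]), 'dq': array([-0.00075818, -0.00083362, -0.00165835, -0.00288603,  0.00098163,
       -0.00024501]), 'joint_efforts': array([ 9.25426830e-04, -3.40178204e+01, -3.02423823e+01,  7.19183427e-02,
        3.28394689e-02, -1.83514771e-04]), 'ee_pos': array([ 188.8693644 , -515.97791457,  204.29923709]), 'tool_rot': array([-3.09122566e+00, -5.47793811e-01,  2.44048040e-04]), 'ft_force': array([-0.08392479,  0.0014957 ,  0.07794235]), 'torque': array([ 0.00014445, -0.06553482,  0.02108104]), 'finger_gap': 1.001413267807352}
scene 55.22556742139107 328.633229885246 239.41668601057052 [1149. -228. 1268.] [[0.269, 0.963, -0.001], [0.826, -0.231, -0.515], [-0.496, 0.138, -0.857]]
dial_grip 0.79 [440.8 238. ] [569. 273. 121.]
pipe_a 0.86 [381.1 293. ] [695.  44. 139.]
pipe_a 0.59 [361.7 273.9] [627.  11. 139.]
pipe_a 0.55 [420.2 279.6] [686. 159. 139.]
pipe_a 0.54 [399.  260.7] [616. 124. 139.]
pipe_a 0.17 [268.5 252.1] [ 490. -221.  139.]
mat 0.64 [249.3 2
[... 297 characters left out ...]
004], [-0.996, -0.018, -0.084], [0.084, -0.003, -0.996]]
dial_grip 0.8 [208.4 208.5] [567. 266. 121.]
dryer 0.85 [282.8 183.9] [658.  80.   0.]
pipe_a 0.78 [259.1 201.1] [586. 131. 139.]
pipe_a 0.76 [250.5 160.6] [693. 157. 139.]
pipe_a 0.7 [305.6 266. ] [419.   6. 139.]
pipe_a 0.69 [305.7 192.8] [610.  10. 139.]
pipe_a 0.59 [297.7 152.4] [717.  33. 139.]
pipe_a 0.18 [162.9 259.1] [430. 376. 139.]
mat 0.75 [416.1 252.9] [ 467. -302.    0.]
mat 0.57 [282.7 183.3] [659.  80.   0.]
mat 0.3 [160.6 260.2] [433. 420.   0.]
bowl 0.65 [231.  296.3] [335. 218.   0.]
bowl 0.25 [435.9 281.8] [ 386. -359.    0.]
sanitiser 0.93 [160.6 262.2] [427. 420.   0.]
dredger 0.86 [355.3 158.5] [ 735. -126.    0.]
```

View pics/scene0.png

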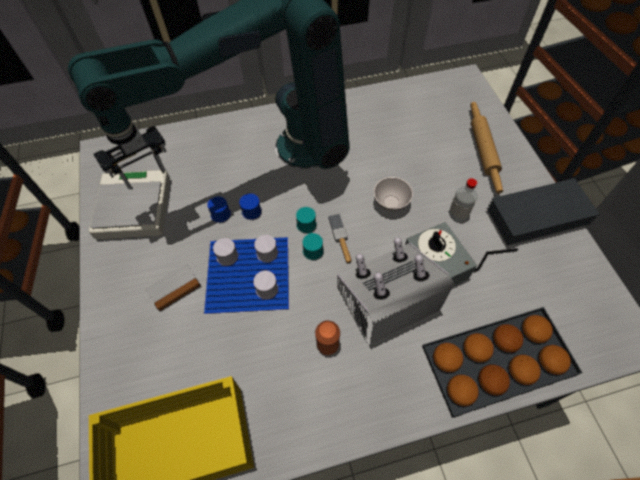

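View pics/top0.png

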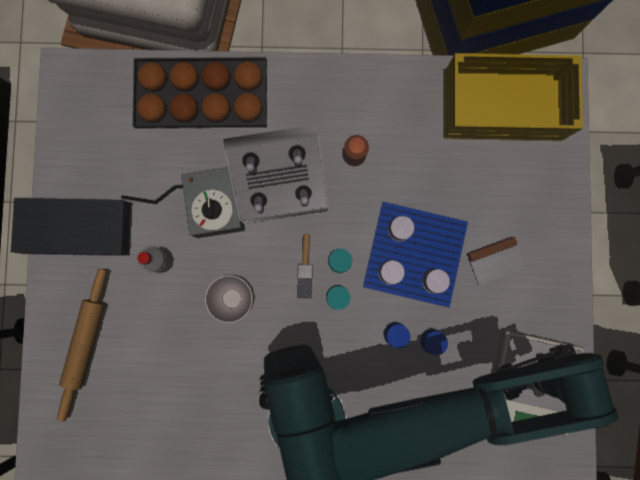

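Run:
```python
from h import *
fs=cam('scene'); ms=manip.mark_of('scene','pipe_a'); ds=manip.mark_of('scene','dial_grip'); mo=[manip.mark_of('scene','mould_1_mid'),manip.mark_of('scene','mould_1')]
ft=cam('top'); mt=manip.mark_of('top','pipe_a'); dt=manip.mark_of('top','dial_grip'); mp=[manip.mark_of('top','mould_1_mid'),manip.mark_of('top','mould_1')]
for m in mo+mp: print([(round(d['score'],2),np.round(d['uv']).tolist()) for d in m])
print('dial',tri(fs,ds[0]['uv'],ft,dt[0]['uv']))
P=[]
for a in ms[:6]:
  for b in mt[:7]:
    X,e=tri(fs,a['uv'],ft,b['uv'])
    if e<8 and 60<X[2]<260: print(np.round(a['uv']),np.round(b['uv']),X.round(1),round(e,1))
# white mould tops, silver on mat
for n,f in(('scene',fs),('top',ft)):
    im=f['pixels']; hsv=cv2.cvtColor(im,cv2.COLOR_BGR2HSV)
    m=((hsv[...,1]<60)&(hsv[...,2]>150)).astype('uint8')
    k,l,st,c=cv2.connectedComponentsWithStats(m)
    for i in range(1,k):
        if 120<st[i,4]<900: print(n,c[i].round(1),st[i,2:],atz(f,c[i],64).round(1))
def crop(f,c,w,h,s): 
    p=cv2.getRectSubPix(f['pixels'],(w,h),c); return cv2.resize(p,None,fx=s,fy=s,interpolation=cv2.INTER_CUBIC)
a=crop(ft,(245,190),100,72,4);b=crop(fs,(410,270),100,75,4)
c=crop(ft,(395,270),100,75,4); d=crop(fs,(260,245),100,72,4)
cv2.imwrite('pics/c1.png',np.vstack([np.hstack([a,crop(ft,(395,270),100,72,4)]),np.hstack([crop(fs,(410,270),100,72,4),d])]))
```

```text
[(0.42, [172.0, 286.0])]
[(0.8, [229.0, 256.0]), (0.8, [305.0, 225.0]), (0.78, [252.0, 210.0]), (0.74, [270.0, 254.0]), (0.73, [315.0, 252.0]), (0.55, [219.0, 216.0])]
[]
[(0.92, [435.0, 344.0]), (0.79, [343.0, 260.0]), (0.78, [390.0, 270.0]), (0.73, [396.0, 331.0]), (0.71, [433.0, 279.0]), (0.63, [339.0, 301.0]), (0.56, [400.0, 229.0]), (0.55, [304.0, 193.0])]
dial (array([564.03540949, 259.16756157, 134.024131  ]), np.float64(7.587798089326617))
[381. 295.] [300. 152.] [712.2  30.  171. ] 7.5
[362. 274.] [304. 193.] [614.5  16.4 114.9] 2.9
[423. 281.] [250. 160.] [694.7 160.6 146.5] 5.8
scene [559.   30.3] [ 40  34 605] [-274.2 1175.9   64. ]
scene [536.5  73.7] [ 30  26 399] [-54.8 950.1  64. ]
scene [498.3  84.6] [ 42  49 874] [-38.4 778.3  64. ]
scene [518.5 109.3] [ 20  21 231] [102.9 790.2  64. ]
scene [529.1 174.2] [ 28  32 322] [388.7 679.6  64. ]
scene [109.5 179.8] [ 25  16 246] [  34.  -672.5   64. ]
scene [ 26.9 198.8] [ 23  22 259] [  41.9 -932.6   64. ]
scene [391.7 198.9] [ 24  19 332] [360.7 202.8  64. ]
scene [ 96.2 226.3] [ 60  40 403] [ 211.5 -718.5   64. ]
scene 
[... 237 characters left out ...]
] [ 28  15 150] [849.6 519.8  64. ]
scene [109.5 343.5] [ 44  21 219] [ 608.5 -690.7   64. ]
scene [611.2 386.3] [ 58  26 569] [1071.4  545.4   64. ]
scene [ 16.1 398.1] [ 25  14 188] [ 690.7 -923.4   64. ]
scene [571.4 399.6] [ 22  14 170] [1073.2  429.5   64. ]
scene [307.2 468.4] [ 49  18 174] [1044.7 -252.3   64. ]
scene [ 68.7 472.1] [ 20  17 278] [ 901.3 -793.2   64. ]
scene [426.3 474.7] [ 47  14 351] [1132.5   12.7   64. ]
top [219.2 211.4] [ 29  39 463] [566.7 247.9  64. ]
top [198.  208.2] [ 12  30 184] [574.5 306.2  64. ]
top [392.5 272.2] [ 21  21 323] [ 409.1 -227.9   64. ]
top [230.3 297.4] [ 15  16 146] [333.1 210.1  64. ]
top [523.7 408.4] [ 40  17 215] [  52.6 -580.6   64. ]
```

View pics/c1.png

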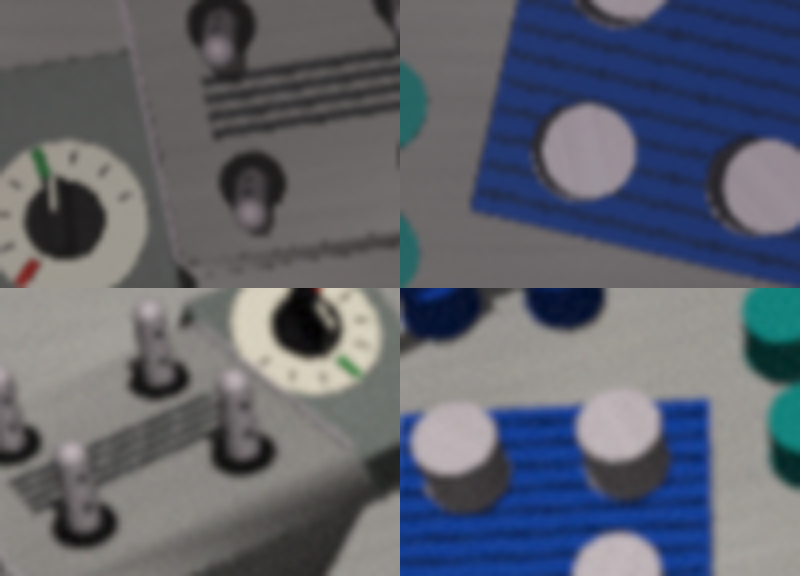

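```bash
cat > fit.py <<'E'
from h import *
from scipy.optimize import least_squares
# order a,b,c,d ; feet in dryer frame
def foot(k,s): 
    up=k in'ab'; y=60 if k in'ac' else -60; ss=s+(110 if up else 0)
    return np.array([-100+ss*np.cos(np.pi/6),y,90+ss*.5])
AX=np.array([-.5,0,np.sqrt(3)/2])
def W(p,q): c,s=np.cos(p[2]),np.sin(p[2]); return np.array([p[0]+c*q[0]-s*q[1],p[1]+s*q[0]+c*q[1],q[2]])
def crop(f,c,w,h,s,draw=()):
    o=np.array(c)-[(w-1)/2,(h-1)/2]
    p=cv2.resize(cv2.getRectSubPix(f['pixels'],(w,h),tuple(map(float,c))),None,fx=s,fy=s,interpolation=cv2.INTER_CUBIC)
    for X,col in draw:
        u=(proj(f,X)-o+.5)*s; cv2.circle(p,tuple(np.int32(u)),3,col,-1)
    return p
E
python3 - <<'E'
from fit import *
fs=cam('scene');ft=cam('top')
for n,f,seeds in(('scene',fs,[(225,247),(264,242),(264,280)]),('top',ft,[(402,228),(392,272),(437,281)])):
    im=f['pixels'].astype(int)
    for u in seeds:
        v=im[u[1]-2:u[1]+3,u[0]-2:u[0]+3].reshape(-1,3).mean(0)
        m=(np.abs(im-v).max(2)<30).astype('uint8')
        k,l,st,c=cv2.connectedComponentsWithStats(m,connectivity=4); i=l[u[1],u[0]]
        cn=max(cv2.findContours((l==i).astype('uint8'),0,1)[0],key=len); e=cv2.fitEllipse(cn)
        print(n,u,v.round(),st[i,2:],c[i].round(1),np.round(e[0],1),np.round(e[1],1),atz(f,e[0],64).round(1))
obs=[('s','d','f',(361.7,274)),('s','c','f',(400,258)),('s','b','f',(381.5,294)),('s','a','f',(421.5,278)),
('s','c','t',(398,240.5)),('s','a','t',(419.2,256.2)),('s','b','t',(378.5,275.5)),
('t','a','f',(250.3,160)),('t','b','f',(297.8,152.4)),('t','c','f',(259,201)),('t','d','f',(305,192.8))]
def res(p):
    r=[]
    for c,k,w,u in obs:
        q=foot(k,p[3])+(66*AX if w=='t' else 3*AX)
        r.append(proj(fs if c=='s' else ft,W(p,q))-u)
    return np.ravel(r)
s=least_squares(res,[660,80,.2,25],loss='soft_l1'); p=s.x; print(p); print(res(p).reshape(-1,2).round(1))
np.save('p.npy',p)
D=[(W(p,foot(k,p[3])+70*AX),(0,255,0)) for k in'abcd']+[(W(p,foot(k,p[3])),(0,255,255)) for k in'abcd']
D+=[(W(p,np.array(q)),(0,0,255)) for q in[(-100,-120,90),(-100,120,90),(100,120,188),(100,-120,188)]]
cv2.imwrite('pics/c2.png',np.hstack([crop(fs,(400,275),130,150,3,D),crop(ft,(260,180),130,150,3,D)]))
E
```

```text
scene (225, 247) [182. 178. 188.] [ 20  19 279] [223.3 246.2] [223.3 246.2] [16.8 19.3] [ 389.6 -348.4   64. ]
scene (264, 242) [183. 179. 189.] [ 20  19 298] [264.4 242.2] [264.3 242.1] [18.4 19.3] [ 409.1 -225.7   64. ]
scene (264, 280) [186. 182. 192.] [ 21  19 301] [264.3 280.3] [264.3 280.3] [17.4 20.1] [ 535.7 -251.7   64. ]
top (402, 228) [149. 141. 151.] [ 23  22 393] [402.2 227.3] [402.2 227.3] [21.2 21.8] [ 532.1 -253.4   64. ]
top (392, 272) [154. 145. 155.] [ 23  23 400] [392.4 272. ] [392.4 272. ] [21.6 21.8] [ 409.7 -227.5   64. ]
top (437, 281) [149. 141. 151.] [ 22  23 397] [437.5 280.8] [437.5 280.8] [21.3 21.9] [ 387.9 -350.2   64. ]
[6.74034361e+02 9.07380794e+01 1.74089946e-01 3.70255343e+01]
[[ 1.1  0.3]
 [-0.2  0.1]
 [-0.4  0.3]
 [-1.  -1.5]
 [-1.3 -0.7]
 [-1.5  1.1]
 [-1.3 -0.3]
 [-0.2 -0.2]
 [-1.7  0.3]
 [-1.2 -1.8]
 [-2.6 -0.5]]
```

View pics/c2.png

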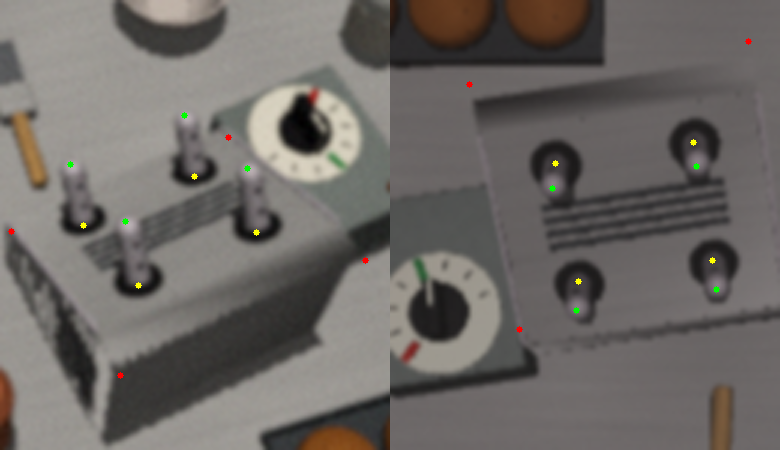

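```bash
cat > go.py <<'E'
from h import *
from scipy.linalg import logm,expm
def T(pos,R): M=np.eye(4);M[:3,:3]=R;M[:3,3]=pos;return M
def RR(yaw,tilt=0):
    x=np.array([np.cos(yaw),np.sin(yaw),0]);z=np.array([0,0,-1.]);return np.c_[x,np.cross(z,x),z]@Ro.from_rotvec([0,tilt,0]).as_matrix()
def now(): s=manip.observe(); return T(s['ee_pos'],Ro.from_rotvec(s['tool_rot']).as_matrix())
def go(A,pos,yaw,tilt,n):
    B=T(pos,RR(yaw,tilt)); E=expm(np.real(logm(np.linalg.inv(A)@B))/n)
    print(f'-> {np.round(pos)} n={n} row m:',(E[:3,3]/1000).round(4).tolist(),'turn',Ro.from_matrix(E[:3,:3]).as_rotvec().round(4).tolist()); return B
E
python3 - <<'E'
from go import *
fs=cam('scene');ft=cam('top')
print(atz(ft,(212.3,209.3),91),atz(fs,(436.7,244),91))
C=[565,266]
A=now(); B=go(A,[377,-125,270],.26,0,10);B=go(B,C+[240],.17,0,10)
E
```

```text
[568.59721561 261.75390221  91.        ] [570.2932448  266.32306053  91.        ]
-> [ 377 -125  270] n=10 row m: [0.0299, -0.0316, -0.0065] turn [0.0, 0.0, 0.0091]
-> [565 266 240] n=10 row m: [0.0269, -0.0341, 0.003] turn [-0.0, 0.0, 0.009]
```

Call:
{"method": "move_arm", "body": {
  "targets": [
    [[0.03,-0.0315,-0.0065],[0,0,0.009],0.06],
    [[0.03,-0.0315,-0.0065],[0,0,0.009],0.06],
    [[0.03,-0.0315,-0.0065],[0,0,0.009],0.06],
    [[0.03,-0.0315,-0.0065],[0,0,0.009],0.06],
    [[0.03,-0.0315,-0.0065],[0,0,0.009],0.06],
    [[0.03,-0.0315,-0.0065],[0,0,0.009],0.06],
    [[0.03,-0.0315,-0.0065],[0,0,0.009],0.06],
    [[0.03,-0.0315,-0.0065],[0,0,0.009],0.06],
    [[0.03,-0.0315,-0.0065],[0,0,0.009],0.06],
    [[0.03,-0.0315,-0.0065],[0,0,0.009],0.06]
  ]
}}

```text
t: 2.85
ee_pos: [378.9, -123.7, 270.9]
tool_rot: [3.114, 0.408, 0.001]
ft_force: [0.7, -0.1, 0.1]
finger_gap: 0.638
```

Call:
{"method": "move_arm", "body": {
  "targets": [
    [[0.027,-0.034,0.003],[0,0,0.009],0.06],
    [[0.027,-0.034,0.003],[0,0,0.009],0.06],
    [[0.027,-0.034,0.003],[0,0,0.009],0.06],
    [[0.027,-0.034,0.003],[0,0,0.009],0.06],
    [[0.027,-0.034,0.003],[0,0,0.009],0.06],
    [[0.027,-0.034,0.003],[0,0,0.009],0.06],
    [[0.027,-0.034,0.003],[0,0,0.009],0.06],
    [[0.027,-0.034,0.003],[0,0,0.009],0.06],
    [[0.027,-0.034,0.003],[0,0,0.009],0.06],
    [[0.027,-0.034,0.003],[0,0,0.009],0.06]
  ]
}}

```text
t: 4.1
ee_pos: [568.1, 266.9, 240.3]
tool_rot: [3.13, 0.268, 0.0]
ft_force: [-0.8, -0.6, 0.3]
finger_gap: 0.636
```

Run:
```python
from go import *
A=now(); print(A.round(3)); B=go(A,[569,264,150],.17,0,4);B=go(B,[569,264,106],.17,0,4)
```

```text
[[ 9.85000e-01  1.70000e-01  0.00000e+00  5.68105e+02]
 [ 1.70000e-01 -9.85000e-01 -0.00000e+00  2.66903e+02]
 [ 0.00000e+00  0.00000e+00 -1.00000e+00  2.40332e+02]
 [ 0.00000e+00  0.00000e+00  0.00000e+00  1.00000e+00]]
-> [569 264 150] n=4 row m: [0.0001, 0.0008, 0.0226] turn [0.0001, -0.0, 0.0002]
-> [569 264 106] n=4 row m: [0.0, 0.0, 0.011] turn [0.0, 0.0, -0.0]
```

Call:
{"method": "move_arm", "body": {
  "targets": [
    [[0,0.001,0.0225],[0,0,0],0.06],
    [[0,0.001,0.0225],[0,0,0],0.06],
    [[0,0.001,0.0225],[0,0,0],0.06],
    [[0,0,0.0225],[0,0,0],0.06],
    [[0,0,0.011],[0,0,0],0.06],
    [[0,0,0.011],[0,0,0],0.06],
    [[0,0,0.011],[0,0,0],0.06],
    [[0,0,0.011],[0,0,0],0.06],
    [[0,0,0],[0,0,0],0.06]
  ],
  "grip_force": 10
}}

```text
t: 5.22
ee_pos: [567.4, 262.4, 105.2]
tool_rot: [3.13, 0.268, -0.003]
ft_force: [-0.2, 0.3, -0.1]
finger_gap: 0.636
```

Call:
{"method": "move_arm", "body": {
  "targets": [
    [[0,0,0],[0,0,0],0.03],
    [[0,0,0],[0,0,0],0.03],
    [[0,0,0],[0,0,0],0.008],
    [[0,0,0],[0,0,0],0.008],
    [[0,0,0],[0,0,0],0.008],
    [[0,0,0],[0,0,0],0.008]
  ],
  "grip_force": 10
}}

```text
t: 5.98
ee_pos: [567.4, 265.1, 106.7]
tool_rot: [-3.125, -0.27, 0.001]
ft_force: [-0.3, 5.2, 0.2]
finger_gap: 0.148
```

Run:
```python
from go import *
s=manip.observe(); print(s['ft_force'],s['torque'],s['finger_gap']*94,s['ee_pos'],s['qpos'])
```

```text
[-0.31325542  5.24932766  0.24894779] [0.97317785 0.32650438 0.00185557] 13.95006690220601 [567.36658942 265.0994007  106.65279388] [0.34404186 0.29160247 1.32880409 0.00455326 1.52043993 1.74254168]
```

Call:
{"method": "move_arm", "body": {
  "targets": [
    [[0,-0.0025,0],[0,0,0],0.008],
    [[0,0,0],[0,0,-0.16],0.008],
    [[0,0,0],[0,0,-0.16],0.008],
    [[0,0,0],[0,0,-0.16],0.008],
    [[0,0,0],[0,0,-0.16],0.008],
    [[0,0,0],[0,0,-0.16],0.008],
    [[0,0,0],[0,0,-0.16],0.008],
    [[0,0,0],[0,0,-0.16],0.008],
    [[0,0,0],[0,0,-0.16],0.008],
    [[0,0,0],[0,0,-0.16],0.008]
  ]
}}

```text
t: 7.22
ee_pos: [569.0, 263.9, 106.7]
tool_rot: [2.169, 2.267, 0.001]
ft_force: [2.4, -0.8, 0.4]
finger_gap: 0.146
```

Run:
```python
from go import *
s=manip.observe(); print(s['ft_force'],s['torque'],s['finger_gap']*94,s['ee_pos'],now()[:2,0])
```

```text
[ 2.3900939  -0.81814266  0.35087857] [-0.20942584 -0.53787251  0.02735614] 13.701287813942809 [569.04167447 263.87201732 106.687072  ] [-0.04419457  0.99902071]
```

Call:
{"method": "move_arm", "body": {
  "targets": [
    [[0,0,0],[0,0,-0.15],0.008],
    [[0,0,0],[0,0,-0.15],0.008],
    [[0,0,0],[0,0,-0.15],0.008],
    [[0,0,0],[0,0,-0.15],0.008],
    [[0,0,0],[0,0,-0.06],0.008],
    [[0,0,0],[0,0,-0.04],0.008],
    [[0,0,0],[0,0,0],0.008]
  ]
}}

```text
t: 8.1
ee_pos: [570.1, 264.3, 106.7]
tool_rot: [1.267, 2.869, 0.002]
ft_force: [5.4, -0.2, -2.6]
finger_gap: 0.149
```

```bash
cat > s.py <<'E'
from go import *
s=manip.observe(); M=now(); print(s['ft_force'].round(2),s['torque'].round(3),s['finger_gap']*94,s['ee_pos'].round(1),'yaw',np.arctan2(M[1,0],M[0,0]).round(3),s['qpos'].round(2))
E
python3 s.py
```

```text
[ 5.37 -0.22 -2.63] [-0.019 -1.083  0.028] 14.012602639265285 [570.1 264.3 106.7] yaw 2.31 [ 0.35  0.29  1.33 -0.    1.52 -0.39]
```

Call:
{"method": "move_arm", "body": {
  "targets": [
    [[0,0,0],[0,0,-0.04],0.008],
    [[0,0,0],[0,0,-0.04],0.008],
    [[0,0,0],[0,0,-0.04],0.008],
    [[0,0,0],[0,0,0],0.008]
  ]
}}

```text
t: 8.6
ee_pos: [570.2, 264.4, 106.7]
tool_rot: [1.093, 2.94, 0.002]
ft_force: [5.4, -0.1, -2.7]
finger_gap: 0.147
```

```bash
python3 s.py
```

```text
[ 5.35 -0.07 -2.74] [ 0.022 -1.171  0.063] 13.834657103520442 [570.2 264.4 106.7] yaw 2.43 [ 0.35  0.29  1.33 -0.    1.52 -0.51]
```

Call:
{"method": "move_arm", "body": {
  "targets": [
    [[0,0,0],[0,0,-0.04],0.008],
    [[0,0,0],[0,0,-0.03],0.008],
    [[0,0,0],[0,0,0],0.008]
  ]
}}

```text
t: 8.98
ee_pos: [570.2, 264.5, 106.7]
tool_rot: [0.989, 2.976, 0.002]
ft_force: [5.3, -0.7, -2.4]
finger_gap: 0.149
```

```bash
python3 s.py
```

```text
[ 5.3  -0.68 -2.39] [ 0.079 -1.222  0.035] 13.96539204045254 [570.2 264.5 106.7] yaw 2.5 [ 0.35  0.29  1.33 -0.    1.52 -0.58]
```

Call:
{"method": "move_arm", "body": {
  "targets": [
    [[0,0,0],[0,0,-0.03],0.008],
    [[0,0,0],[0,0,-0.02],0.008],
    [[0,0,0],[0,0,0],0.008]
  ]
}}

```text
t: 9.35
ee_pos: [570.3, 264.6, 106.7]
tool_rot: [0.915, 2.999, 0.002]
ft_force: [5.9, 0.8, -2.2]
finger_gap: 0.151
```

```bash
python3 s.py
```

```text
[ 5.86  0.81 -2.21] [ 0.109 -1.174 -0.301] 14.187129906444122 [570.3 264.6 106.7] yaw 2.549 [ 0.35  0.29  1.33 -0.    1.52 -0.63]
```

Call:
{"method": "move_arm", "body": {
  "targets": [
    [[0,0,0],[0,0,0],0.06],
    [[0,0,0],[0,0,0],0.06],
    [[0,0,0],[0,0,0],0.06],
    [[0,0,-0.03],[0,0,0],0.09],
    [[0,0,-0.03],[0,0,0],0.09],
    [[0,0,-0.03],[0,0,0],0.09],
    [[0,0,-0.03],[0,0,0],0.09],
    [[0,0,-0.03],[0,0,0],0.09]
  ]
}}

```text
t: 10.35
ee_pos: [567.3, 265.0, 257.4]
tool_rot: [-0.914, -3.005, 0.001]
ft_force: [0.8, 0.9, 0.4]
finger_gap: 0.946
```

Run:
```python
from go import *
A=now(); print(A[:3,3])
B=go(A,[470,20,290],.8,0,12);B=go(B,[533,-252,200],.174,0,8);
```

```text
[567.31227646 265.03289235 257.41191398]
-> [470  20 290] n=12 row m: [-0.0213, -0.0132, -0.0027] turn [-0.0, 0.0, 0.1459]
-> [ 533 -252  200] n=8 row m: [-0.0104, 0.0339, 0.0112] turn [0.0, 0.0, 0.0783]
```

Call:
{"method": "move_arm", "body": {
  "targets": [
    [[-0.0213,-0.0132,-0.003],[0,0,0.146],0.09],
    [[-0.0213,-0.0132,-0.003],[0,0,0.146],0.09],
    [[-0.0213,-0.0132,-0.003],[0,0,0.146],0.09],
    [[-0.0213,-0.0132,-0.003],[0,0,0.146],0.09],
    [[-0.0213,-0.0132,-0.003],[0,0,0.146],0.09],
    [[-0.0213,-0.0132,-0.003],[0,0,0.146],0.09],
    [[-0.0213,-0.0132,-0.003],[0,0,0.146],0.09],
    [[-0.0213,-0.0132,-0.003],[0,0,0.146],0.09],
    [[-0.0213,-0.0132,-0.003],[0,0,0.146],0.09],
    [[-0.0213,-0.0132,-0.003],[0,0,0.146],0.09]
  ]
}}

```text
t: 11.6
ee_pos: [514.2, 41.4, 286.5]
tool_rot: [2.69, 1.623, -0.001]
ft_force: [-0.1, -0.5, 0.1]
finger_gap: 0.959
```

```bash
cat > look.py <<'E'
import sys
from fit import *
# arg: out name ; crops of dryer + mat from both cameras
fs=cam('scene');ft=cam('top')
v=np.vstack([np.hstack([crop(fs,(400,270),130,96,3),crop(ft,(265,190),130,96,3)]),np.hstack([crop(fs,(260,245),130,96,3),crop(ft,(405,260),130,96,3)])])
cv2.imwrite(f'pics/{sys.argv[1]}.png',v)
E
cat >> fit.py <<'E'
def moulds():
    f=cam('top'); im=f['pixels'].astype(int); out=[]
    m=((np.ptp(im,axis=2)<30)&(im.min(2)>125)).astype('uint8'); m[:200]=0; m[320:]=0; m[:,:345]=0; m[:,490:]=0
    k,l,st,c=cv2.connectedComponentsWithStats(m,connectivity=4)
    for i in range(1,k):
        if st[i,4]>200: out.append((c[i].round(1),st[i,2:],atz(f,c[i],64).round(1)))
    return out
E
python3 look.py c3
python3 - <<'E'
from go import *
from fit import moulds
for o in moulds(): print(o)
A=now(); print(A[:3,3])
B=go(A,[533,-252,200],.174,0,10);B=go(B,[533,-252,26],.174,0,6);
E
```

```text
(array([402.2, 227.1]), array([ 22,  21, 371], dtype=int32), array([ 532.6, -253.5,   64. ]))
(array([392.4, 271.8]), array([ 23,  23, 383], dtype=int32), array([ 410. , -227.5,   64. ]))
(array([437.6, 280.7]), array([ 22,  22, 380], dtype=int32), array([ 388. , -350.4,   64. ]))
[514.73444477  41.80837037 287.26366729]
-> [ 533 -252  200] n=10 row m: [-0.0176, 0.0249, 0.0087] turn [0.0001, -0.0001, 0.0918]
-> [ 533 -252   26] n=6 row m: [0.0, 0.0, 0.029] turn [0.0, 0.0, 0.0]
```

View pics/c3.png

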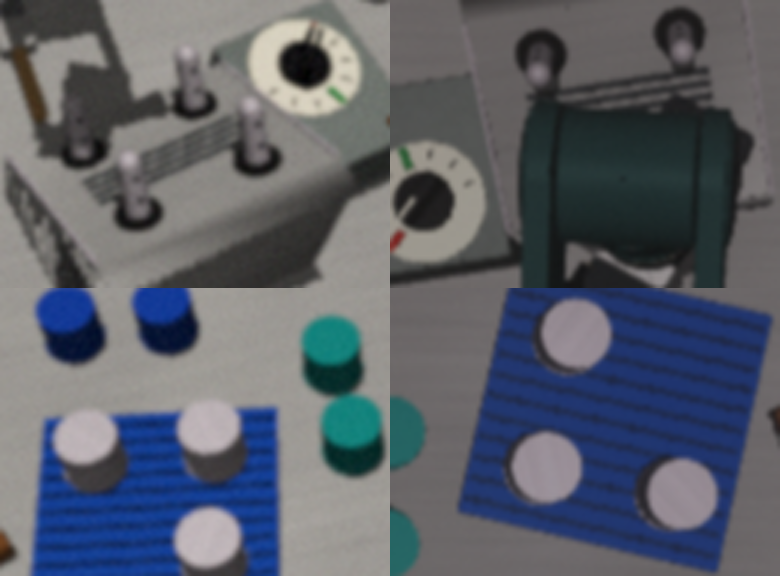

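Call:
{"method": "move_arm", "body": {
  "targets": [
    [[-0.0176,0.025,0.0087],[0,0,0.092],0.09],
    [[-0.0176,0.025,0.0087],[0,0,0.092],0.09],
    [[-0.0176,0.025,0.0087],[0,0,0.092],0.09],
    [[-0.0176,0.025,0.0087],[0,0,0.092],0.09],
    [[-0.0176,0.025,0.0087],[0,0,0.092],0.09],
    [[-0.0176,0.025,0.0087],[0,0,0.092],0.09],
    [[-0.0176,0.025,0.0087],[0,0,0.092],0.09],
    [[-0.0176,0.025,0.0087],[0,0,0.092],0.09],
    [[-0.0176,0.025,0.0087],[0,0,0.092],0.09],
    [[-0.0176,0.025,0.0087],[0,0,0.092],0.09]
  ]
}}

```text
t: 13.0
ee_pos: [534.3, -252.9, 198.3]
tool_rot: [-3.129, -0.268, 0.001]
ft_force: [-0.3, -0.6, -0.4]
finger_gap: 0.96
```

Run:
```python
from go import *
from fit import moulds
for o in moulds(): print(o)
A=now(); print(A[:3,3],A[:2,0])
B=go(A,[533,-253,100],.174,0,4);B=go(B,[533,-253,26],.174,0,4);
```

```text
(array([438.4, 281.3]), array([ 22,  22, 350], dtype=int32), array([ 386.6, -352.5,   64. ]))
[ 532.26063711 -256.28742445  196.67182014] [0.9864218  0.16417616]
-> [ 533 -253  100] n=4 row m: [0.0004, -0.0008, 0.0242] turn [0.0001, 0.0011, -0.0023]
-> [ 533 -253   26] n=4 row m: [0.0, 0.0, 0.0185] turn [0.0, 0.0, 0.0]
```

Call:
{"method": "move_arm", "body": {
  "targets": [
    [[0,0,0.024],[0,0,0],0.09],
    [[0,0,0.024],[0,0,0],0.09],
    [[0,0,0.024],[0,0,0],0.09],
    [[0,0,0.01],[0,0,0],0.09],
    [[0,0,0],[0,0,0],0.09],
    [[0,0,0],[0,0,0],0.09]
  ]
}}

```text
t: 13.8
ee_pos: [534.6, -252.7, 118.7]
tool_rot: [3.129, 0.269, 0.003]
ft_force: [0.0, -0.3, -0.5]
finger_gap: 0.961
```

Run:
```python
from go import *
A=now(); print(A[:3,3],A[:2,0])
B=go(A,[533,-253,26],.174,0,4);
```

```text
[ 534.56127319 -252.70622025  118.71135956] [0.98532013 0.17070871]
-> [ 533 -253   26] n=4 row m: [-0.0004, -0.0, 0.0232] turn [0.0003, -0.0004, -0.0006]
```

Call:
{"method": "move_arm", "body": {
  "targets": [
    [[0,0,0.023],[0,0,0],0.09],
    [[0,0,0.023],[0,0,0],0.09],
    [[0,0,0.023],[0,0,0],0.09],
    [[0,0,0.015],[0,0,0],0.09],
    [[0,0,0.008],[0,0,0],0.09],
    [[0,0,0],[0,0,0],0.06],
    [[0,0,0],[0,0,0],0.055],
    [[0,0,0],[0,0,0],0.055],
    [[0,0,0],[0,0,0],0.055],
    [[0,0,0],[0,0,0],0.055]
  ],
  "grip_force": 20
}}

```text
t: 15.05
ee_pos: [534.3, -252.6, 26.5]
tool_rot: [3.13, 0.268, 0.002]
ft_force: [0.1, 1.0, 5.0]
finger_gap: 0.683
```

```bash
python3 s.py
python3 - <<'E'
from go import *
from fit import *
p=np.load('p.npy')
for k in 'abcd': print(k,W(p,foot(k,p[3])).round(1),W(p,foot(k,p[3])+70*AX).round(1))
E
```

```text
[0.14 0.97 4.98] [ 0.262  0.099 -0.081] 64.19862583244162 [ 534.3 -252.6   26.5] yaw 0.171 [-0.54  0.28  1.52  0.    1.35  0.86]
a [690.6 154.6 163.5] [656.1 148.5 224.1]
b [711.3  36.4 163.5] [676.9  30.3 224.1]
c [596.7 138.1 108.5] [562.3 132.  169.1]
d [617.5  19.9 108.5] [583.   13.8 169.1]
```

Run:
```python
from fit import *
p=np.load('p.npy')
fs=cam('scene');ft=cam('top')
o={'a':((418.1,256.6),(250,166.2)),'b':((378.3,275),(297.6,159)),'c':((397.5,240),(256.8,208)),'d':((358.9,255.5),(303.5,199.8))}
for k in o:
    X,e=tri(fs,o[k][0],ft,o[k][1]); print(k,X.round(1),round(e,1),'model z62',W(p,foot(k,p[3])+62*AX).round(1))
def res(q): return np.ravel([[proj(f,W(q,foot(k,q[3])+62*AX))-o[k][i] for i,f in enumerate((fs,ft))] for k in o])
s=least_squares(res,p); print(s.x,res(s.x).reshape(-1,2).round(1))
q=s.x; np.save('q.npy',q)
for k in 'abcd': print(k,W(q,foot(k,q[3])).round(1),W(q,foot(k,q[3])+70*AX).round(1))
```

```text
a [659.6 147.  228.1] 1.8 model z62 [660.  149.2 217.2]
b [680.7  30.9 225.3] 3.3 model z62 [680.8  31.  217.2]
c [564.6 134.3 164.4] 1.0 model z62 [566.2 132.7 162.2]
d [586.6  14.2 171.8] 0.4 model z62 [587.   14.5 162.2]
[6.60313535e+02 8.80187000e+01 1.72315380e-01 5.24276958e+01] [[ 0.1  0.4]
 [-0.9  0.2]
 [-0.8 -0.1]
 [-0.5  0. ]
 [-0.4 -0.5]
 [ 0.3 -0.8]
 [-0.   0.2]
 [ 0.1  0.3]]
a [690.1 154.1 171.2] [655.6 148.1 231.8]
b [710.7  35.9 171.2] [676.2  29.9 231.8]
c [596.2 137.8 116.2] [561.8 131.8 176.8]
d [616.8  19.5 116.2] [582.3  13.5 176.8]
```

```bash
cat > plan.py <<'E'
import sys
from go import *; from fit import *
q=np.load('q.npy'); yd=q[2]
def P(k,s): return W(q,foot(k,q[3])+s*AX)
E
python3 - <<'E'
from plan import *
A=now(); B=go(A,[530,-252,320],yd,0,7); B=go(B,P('a',150),yd,.5236,13); B=go(B,P('a',108),yd,.5236,3);B=go(B,P('a',40),yd,.5236,6)
E
```

```text
-> [ 530 -252  320] n=7 row m: [-0.0006, -0.0002, -0.0419] turn [0.0001, -0.0002, -0.0002]
-> [616. 141. 301.] n=13 row m: [0.0112, -0.0287, 0.0043] turn [-0.0, 0.0403, -0.0]
-> [637. 145. 265.] n=3 row m: [-0.0, -0.0, 0.014] turn [-0.0, 0.0, -0.0]
-> [670. 151. 206.] n=6 row m: [-0.0, 0.0, 0.0113] turn [-0.0, 0.0, -0.0]
```

Call:
{"method": "move_arm", "body": {
  "targets": [
    [[0,0,-0.02],[0,0,0],0.055],
    [[0,0,-0.045],[0,0,0],0.055],
    [[0,0,-0.045],[0,0,0],0.055],
    [[0,0,-0.045],[0,0,0],0.055],
    [[0,0,-0.045],[0,0,0],0.055],
    [[0,0,-0.045],[0,0,0],0.055],
    [[0,0,-0.045],[0,0,0],0.055],
    [[0,0,0],[0,0,0],0.055]
  ]
}}

```text
t: 16.15
ee_pos: [534.8, -253.4, 319.6]
tool_rot: [3.125, 0.267, 0.01]
ft_force: [0.1, 0.0, -1.3]
finger_gap: 0.682
```

Call:
{"method": "move_arm", "body": {
  "targets": [
    [[0.011,-0.029,0.004],[0,0.04,0],0.055],
    [[0.011,-0.029,0.004],[0,0.04,0],0.055],
    [[0.011,-0.029,0.004],[0,0.04,0],0.055],
    [[0.011,-0.029,0.004],[0,0.04,0],0.055],
    [[0.011,-0.029,0.004],[0,0.04,0],0.055],
    [[0.011,-0.029,0.004],[0,0.04,0],0.055],
    [[0.011,-0.029,0.004],[0,0.04,0],0.055],
    [[0.011,-0.029,0.004],[0,0.04,0],0.055],
    [[0.011,-0.029,0.004],[0,0.04,0],0.055],
    [[0.011,-0.029,0.004],[0,0.04,0],0.055]
  ]
}}

```text
t: 17.4
ee_pos: [596.4, 53.5, 292.0]
tool_rot: [-3.036, -0.259, -0.609]
ft_force: [-0.2, 0.4, -1.1]
finger_gap: 0.68
```

```bash
python3 s.py
python3 - <<'E'
from plan import *
A=now(); B=go(A,P('a',150),yd,.5236,5); B=go(B,P('a',108),yd,.5236,3)
E
```

```text
[-0.25  0.42 -1.09] [-0.063  0.242 -0.   ] 63.899268359425946 [596.4  53.5 292. ] yaw 0.17 [-0.06 -0.11  1.45  0.09  1.42  1.35]
-> [616. 141. 301.] n=5 row m: [0.007, -0.0166, 0.0013] turn [0.0, 0.0255, -0.0004]
-> [637. 145. 265.] n=3 row m: [-0.0, -0.0, 0.014] turn [-0.0, 0.0, -0.0]
```

Call:
{"method": "move_arm", "body": {
  "targets": [
    [[0.007,-0.0166,0.0013],[0,0.0255,0],0.055],
    [[0.007,-0.0166,0.0013],[0,0.0255,0],0.055],
    [[0.007,-0.0166,0.0013],[0,0.0255,0],0.055],
    [[0.007,-0.0166,0.0013],[0,0.0255,0],0.055],
    [[0.007,-0.0166,0.0013],[0,0.0255,0],0.055],
    [[0,0,0],[0,0,0],0.055],
    [[0,0,0],[0,0,0],0.055]
  ]
}}

```text
t: 18.27
ee_pos: [617.1, 140.3, 305.3]
tool_rot: [-2.98, -0.255, -0.805]
ft_force: [-0.3, -0.2, -1.1]
finger_gap: 0.681
```

```bash
python3 s.py
python3 - <<'E'
from plan import *
A=now(); B=go(A,P('a',110),yd,.5236,4); B=go(B,P('a',40),yd,.5236,7)
fs=cam('scene');ft=cam('top')
cv2.imwrite('pics/c4.png',np.hstack([crop(fs,(405,255),130,150,3),crop(ft,(265,180),130,150,3)]))
E
```

```text
[-0.28 -0.22 -1.09] [-0.001  0.333  0.029] 64.01069572628926 [617.1 140.3 305.3] yaw 0.171 [ 0.12 -0.13  1.48  0.03  1.26  1.52]
-> [636. 145. 266.] n=4 row m: [-0.0007, -0.0003, 0.0108] turn [0.0003, -0.0009, -0.0002]
-> [670. 151. 206.] n=7 row m: [-0.0, 0.0, 0.01] turn [-0.0, 0.0, -0.0]
```

View pics/c4.png

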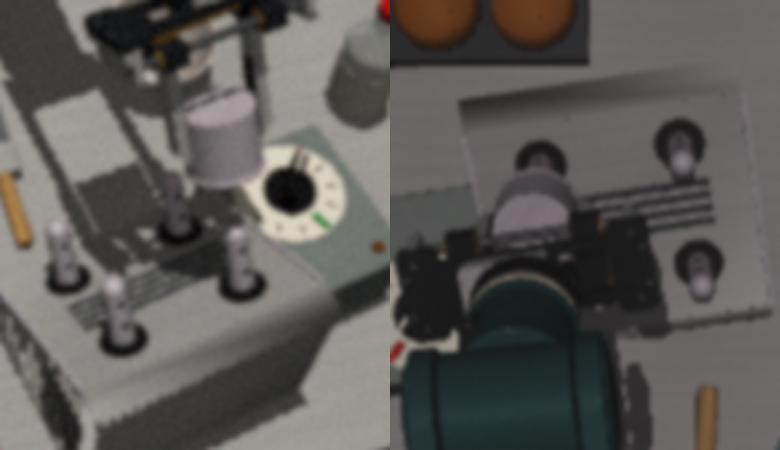

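Call:
{"method": "move_arm", "body": {
  "targets": [
    [[-0.0007,0,0.011],[0,0,0],0.055],
    [[-0.0007,0,0.011],[0,0,0],0.055],
    [[-0.0007,0,0.011],[0,0,0],0.055],
    [[-0.0007,0,0.011],[0,0,0],0.055],
    [[0,0,0.01],[0,0,0],0.055],
    [[0,0,0.01],[0,0,0],0.055],
    [[0,0,0.01],[0,0,0],0.055],
    [[0,0,0],[0,0,0],0.055]
  ]
}}

```text
t: 19.38
ee_pos: [651.2, 146.3, 238.4]
tool_rot: [-2.981, -0.255, -0.801]
ft_force: [-0.0, -0.5, -0.8]
finger_gap: 0.679
```

```bash
python3 s.py
python3 - <<'E'
from plan import *
A=now(); B=go(A,P('a',40),yd,.5236,4)
E
```

```text
[-0.04 -0.46 -0.76] [-0.06   0.312 -0.034] 63.833360621804665 [651.2 146.3 238.4] yaw 0.171 [ 0.12 -0.04  1.53  0.03  1.13  1.52]
-> [670. 151. 206.] n=4 row m: [0.0002, -0.0003, 0.0095] turn [0.0002, -0.0004, -0.0003]
```

Call:
{"method": "move_arm", "body": {
  "targets": [
    [[0,0,0.01],[0,0,0],0.055],
    [[0,0,0.01],[0,0,0],0.055],
    [[0,0,0.008],[0,0,0],0.055],
    [[0,0,0.004],[0,0,0],0.055],
    [[0,0,0.003],[0,0,0],0.055],
    [[0,0,0],[0,0,0],0.055]
  ]
}}

```text
t: 20.12
ee_pos: [668.8, 149.3, 209.6]
tool_rot: [-2.98, -0.255, -0.804]
ft_force: [0.8, -0.7, -0.9]
finger_gap: 0.682
```

```bash
python3 s.py
python3 - <<'E'
from plan import *
A=now(); print(np.linalg.inv(T(P('a',0),RR(yd,.5236)))@A[:,3])
E
```

```text
[ 0.81 -0.69 -0.86] [-0.029  0.312 -0.029] 64.07454922153283 [668.8 149.3 209.6] yaw 0.171 [0.13 0.01 1.54 0.03 1.07 1.52]
[  0.30650626   1.07006133 -44.16113732   1.        ]
```

Call:
{"method": "move_arm", "body": {
  "targets": [
    [[0,0,0.003],[0,0,0],0.055],
    [[0,0,0.003],[0,0,0],0.055],
    [[0,0,0],[0,0,0],0.055]
  ]
}}

```text
t: 20.5
ee_pos: [671.6, 149.8, 204.0]
tool_rot: [-2.98, -0.255, -0.804]
ft_force: [-1.0, 0.0, -1.8]
finger_gap: 0.677
```

Call:
{"method": "move_arm", "body": {
  "targets": [
    [[0,0,0.002],[0,0,0],0.055],
    [[0,0,0],[0,0,0],0.055]
  ]
}}

```text
t: 20.75
ee_pos: [672.7, 150.0, 202.6]
tool_rot: [-2.98, -0.255, -0.804]
ft_force: [-0.5, -0.7, -1.2]
finger_gap: 0.678
```

Call:
{"method": "move_arm", "body": {
  "targets": [
    [[0,0,0.003],[0,0,0],0.055],
    [[0,0,0],[0,0,0],0.055]
  ]
}}

```text
t: 21.0
ee_pos: [673.9, 150.2, 201.7]
tool_rot: [-2.98, -0.256, -0.806]
ft_force: [-5.9, -1.5, 3.4]
finger_gap: 0.678
```

Call:
{"method": "move_arm", "body": {
  "targets": [
    [[0,0,0.003],[0,0,0],0.055],
    [[0,0,0],[0,0,0],0.055]
  ]
}}

```text
t: 21.25
ee_pos: [674.4, 150.3, 201.5]
tool_rot: [-2.98, -0.256, -0.806]
ft_force: [-16.6, -3.2, 12.3]
finger_gap: 0.681
```

Call:
{"method": "move_arm", "body": {
  "targets": [
    [[0,0,-0.003],[0,0,0],0.055],
    [[0,0,0],[0,0,0],0.07],
    [[0,0,0],[0,0,0],0.082],
    [[0,0,0],[0,0,0],0.082],
    [[0,0,0],[0,0,0],0.082],
    [[0,0,-0.008],[0,0,0],0.082],
    [[0,0,-0.02],[0,0,0],0.082],
    [[0,0,-0.03],[0,0,0],0.082],
    [[0,0,-0.04],[0,0,0],0.082],
    [[0,0,-0.04],[0,0,0],0.082]
  ]
}}

```text
t: 22.5
ee_pos: [604.7, 138.3, 322.5]
tool_rot: [-2.979, -0.255, -0.808]
ft_force: [0.6, 0.3, 0.9]
finger_gap: 0.873
```

```bash
python3 s.py
python3 - <<'E'
from plan import *
for o in moulds(): print(o)
A=now(); B=go(A,[500,-50,300],yd,0.1,8);B=go(B,[410,-228,200],yd,0,6); B=go(B,[410,-228,26],yd,0,6)
fs=cam('scene');ft=cam('top')
cv2.imwrite('pics/c5.png',np.hstack([crop(fs,(405,255),130,150,3),crop(ft,(265,180),130,150,3)]))
E
```

```text
[0.59 0.27 0.94] [-0.024  0.187 -0.004] 82.07161890074181 [604.7 138.3 322.5] yaw 0.171 [ 0.12 -0.15  1.47  0.03  1.3   1.52]
(array([392.4, 271.9]), array([ 23,  23, 388], dtype=int32), array([ 409.9, -227.5,   64. ]))
(array([437.5, 280.7]), array([ 22,  22, 386], dtype=int32), array([ 388.1, -350.3,   64. ]))
-> [500 -50 300] n=8 row m: [-0.0174, 0.021, -0.0022] turn [0.0001, -0.0552, -0.0001]
-> [ 410 -228  200] n=6 row m: [-0.0208, 0.0267, 0.0155] turn [-0.0, -0.0167, -0.0]
-> [ 410 -228   26] n=6 row m: [0.0, -0.0, 0.029] turn [0.0, 0.0, -0.0]
```

View pics/c5.png

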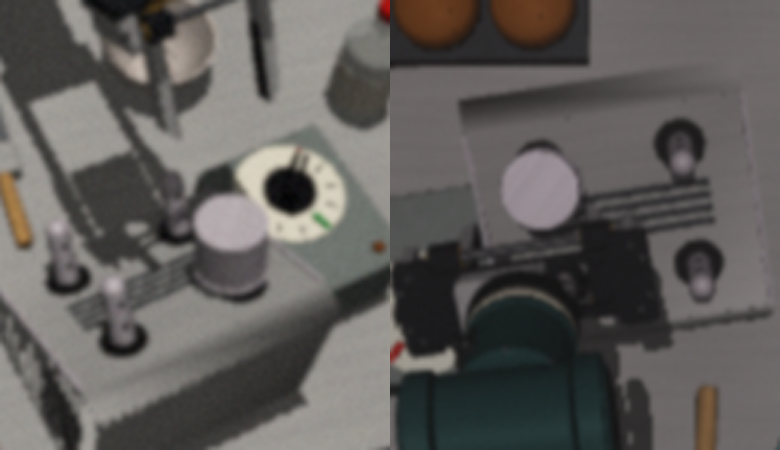

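Mould 1 hangs on pipe a (scene crop (230,245), top crop (540,188)). Next: mould at (410,-227).

Call:
{"method": "move_arm", "body": {
  "targets": [
    [[-0.0174,0.021,-0.002],[0,-0.055,0],0.09],
    [[-0.0174,0.021,-0.002],[0,-0.055,0],0.09],
    [[-0.0174,0.021,-0.002],[0,-0.055,0],0.09],
    [[-0.0174,0.021,-0.002],[0,-0.055,0],0.09],
    [[-0.0174,0.021,-0.002],[0,-0.055,0],0.09],
    [[-0.0174,0.021,-0.002],[0,-0.055,0],0.09],
    [[-0.0174,0.021,-0.002],[0,-0.055,0],0.09],
    [[-0.0174,0.021,-0.002],[0,-0.055,0],0.09]
  ]
}}

```text
t: 23.65
ee_pos: [499.9, -50.9, 286.9]
tool_rot: [-3.119, -0.267, -0.129]
ft_force: [0.1, 0.5, 0.5]
finger_gap: 0.959
```

Call:
{"method": "move_arm", "body": {
  "targets": [
    [[-0.0208,0.0267,0.0155],[0,-0.0167,0],0.09],
    [[-0.0208,0.0267,0.0155],[0,-0.0167,0],0.09],
    [[-0.0208,0.0267,0.0155],[0,-0.0167,0],0.09],
    [[-0.0208,0.0267,0.0155],[0,-0.0167,0],0.09],
    [[-0.0208,0.0267,0.0155],[0,-0.0167,0],0.09],
    [[-0.0208,0.0267,0.0155],[0,-0.0167,0],0.09],
    [[0,0,0],[0,0,0],0.09],
    [[0,0,0],[0,0,0],0.09]
  ]
}}

```text
t: 24.65
ee_pos: [409.4, -228.0, 189.9]
tool_rot: [-3.13, -0.268, 0.021]
ft_force: [-0.1, 0.5, 0.2]
finger_gap: 0.962
```

```bash
python3 s.py
python3 - <<'E'
from plan import *
for o in moulds(): print(o)
f=cam('scene'); cv2.imwrite('pics/c6.png',crop(f,(260,240),130,100,3))
A=now(); B=go(A,[410,-227,110],yd,0,4);B=go(B,[410,-227,26],yd,0,4)
E
```

```text
[-0.09  0.54  0.22] [ 0.034  0.    -0.043] 90.42829970946708 [ 409.4 -228.   189.9] yaw 0.171 [-0.62 -0.08  1.57 -0.01  1.66  0.78]
-> [ 410 -227  110] n=4 row m: [0.0002, -0.0002, 0.0202] turn [0.0001, 0.003, -0.0001]
-> [ 410 -227   26] n=4 row m: [0.0, -0.0, 0.021] turn [0.0, 0.0, -0.0]
```

```bash
cat >> fit.py <<'E'
def mscene():
    f=cam('scene'); im=f['pixels'].astype(int)
    m=((np.ptp(im,axis=2)<25)&(im.min(2)>165)).astype('uint8'); m[:225]=0; m[310:]=0; m[:,:200]=0; m[:,295:]=0
    k,l,st,c=cv2.connectedComponentsWithStats(m,connectivity=4)
    return [(c[i].round(1),st[i,2:],atz(f,c[i],64).round(1)) for i in range(1,k) if st[i,4]>60]
E
python3 -c "
from fit import *
for o in mscene(): print(o)"
```

```text
(array([223.3, 246.2]), array([ 19,  17, 252], dtype=int32), array([ 389.7, -348.4,   64. ]))
```

View pics/c6.png

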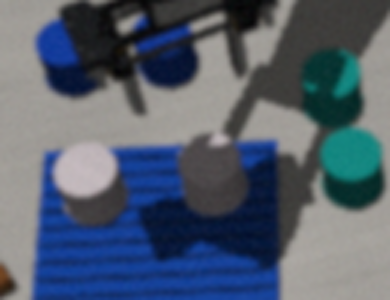

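Mould 2 is in shadow but still at its place (crop (211,162) ≈ scene (265,243)). Descending.

Call:
{"method": "move_arm", "body": {
  "targets": [
    [[0,-0.001,0.03],[0,0.006,0],0.09],
    [[0,0,0.03],[0,0.006,0],0.09],
    [[0,0,0.03],[0,0,0],0.09],
    [[0,0,0.03],[0,0,0],0.09],
    [[0,0,0.025],[0,0,0],0.09],
    [[0,0,0.01],[0,0,0],0.09],
    [[0,0,0.007],[0,0,0],0.09],
    [[0,0,0],[0,0,0],0.09],
    [[0,0,0],[0,0,0],0.09]
  ]
}}

```text
t: 25.92
ee_pos: [409.1, -228.1, 29.5]
tool_rot: [3.129, 0.268, 0.001]
ft_force: [0.2, 0.2, -0.2]
finger_gap: 0.959
```

Call:
{"method": "move_arm", "body": {
  "targets": [
    [[0,0,0],[0,0,0],0.07],
    [[0,0,0],[0,0,0],0.055],
    [[0,0,0],[0,0,0],0.055],
    [[0,0,0],[0,0,0],0.055],
    [[0,0,0],[0,0,0],0.055]
  ],
  "grip_force": 20
}}

```text
t: 26.55
ee_pos: [408.5, -227.6, 28.7]
tool_rot: [3.13, 0.268, -0.001]
ft_force: [-0.4, -0.1, 1.9]
finger_gap: 0.676
```

```bash
python3 s.py
python3 - <<'E'
from plan import *
A=now(); B=go(A,[420,-227,310],yd,0,7); B=go(B,P('b',155),yd,.5236,9); B=go(B,P('b',108),yd,.5236,3)
E
```

```text
[-0.38 -0.07  1.88] [ 0.129  0.085 -0.041] 63.50572527823689 [ 408.5 -227.6   28.7] yaw 0.171 [-0.63  0.01  1.81 -0.    1.32  0.77]
-> [ 420 -227  310] n=7 row m: [0.0016, 0.0002, -0.0402] turn [0.0, 0.0001, -0.0002]
-> [634.  23. 305.] n=9 row m: [0.0276, -0.0232, 0.0071] turn [-0.0, 0.0582, -0.0]
-> [657.  27. 265.] n=3 row m: [-0.0, -0.0, 0.0157] turn [-0.0, 0.0, -0.0]
```

Call:
{"method": "move_arm", "body": {
  "targets": [
    [[0,0,-0.02],[0,0,0],0.055],
    [[0.002,0,-0.043],[0,0,0],0.055],
    [[0.002,0,-0.043],[0,0,0],0.055],
    [[0.002,0,-0.043],[0,0,0],0.055],
    [[0.002,0,-0.043],[0,0,0],0.055],
    [[0.002,0,-0.045],[0,0,0],0.055],
    [[0.002,0,-0.045],[0,0,0],0.055],
    [[0,0,0],[0,0,0],0.055]
  ]
}}

```text
t: 27.55
ee_pos: [421.8, -226.5, 314.6]
tool_rot: [3.125, 0.268, 0.009]
ft_force: [0.2, 0.1, -0.7]
finger_gap: 0.674
```

Call:
{"method": "move_arm", "body": {
  "targets": [
    [[0.0276,-0.0232,0.007],[0,0.058,0],0.055],
    [[0.0276,-0.0232,0.007],[0,0.058,0],0.055],
    [[0.0276,-0.0232,0.007],[0,0.058,0],0.055],
    [[0.0276,-0.0232,0.007],[0,0.058,0],0.055],
    [[0.0276,-0.0232,0.007],[0,0.058,0],0.055],
    [[0.0276,-0.0232,0.007],[0,0.058,0],0.055],
    [[0.0276,-0.0232,0.007],[0,0.058,0],0.055],
    [[0.0276,-0.0232,0.007],[0,0.058,0],0.055],
    [[0.0276,-0.0232,0.007],[0,0.058,0],0.055],
    [[0,0,0],[0,0,0],0.055]
  ]
}}

```text
t: 28.8
ee_pos: [633.8, 24.9, 302.9]
tool_rot: [-2.983, -0.259, -0.788]
ft_force: [-0.2, -0.4, -0.4]
finger_gap: 0.674
```

```bash
python3 s.py
python3 - <<'E'
from plan import *
A=now(); B=go(A,P('b',110),yd,.5236,4); B=go(B,P('b',42),yd,.5236,6)
for o in moulds(): print(o)
E
```

```text
[-0.15 -0.42 -0.39] [-0.041  0.341  0.051] 63.35136526100672 [633.8  24.9 302.9] yaw 0.173 [-0.13 -0.11  1.47  0.16  1.29  1.26]
-> [656.  26. 266.] n=4 row m: [0.0004, 0.0006, 0.0107] turn [-0.0004, 0.0017, 0.0001]
-> [690.  32. 208.] n=6 row m: [-0.0, -0.0, 0.0113] turn [-0.0, 0.0, -0.0]
(array([437.6, 280.8]), array([ 22,  22, 384], dtype=int32), array([ 387.9, -350.3,   64. ]))
```

Call:
{"method": "move_arm", "body": {
  "targets": [
    [[0,0.001,0.011],[0,0.002,0],0.055],
    [[0,0.001,0.011],[0,0,0],0.055],
    [[0,0,0.011],[0,0,0],0.055],
    [[0,0,0.011],[0,0,0],0.055],
    [[0,0,0.011],[0,0,0],0.055],
    [[0,0,0.011],[0,0,0],0.055],
    [[0,0,0.011],[0,0,0],0.055],
    [[0,0,0.01],[0,0,0],0.055],
    [[0,0,0.008],[0,0,0],0.055],
    [[0,0,0],[0,0,0],0.055]
  ]
}}

```text
t: 30.1
ee_pos: [681.6, 29.5, 222.7]
tool_rot: [-2.982, -0.255, -0.796]
ft_force: [0.5, -0.1, -0.5]
finger_gap: 0.676
```

```bash
python3 s.py
python3 - <<'E'
from plan import *
A=now(); print(np.linalg.inv(T(P('b',0),RR(yd,.5236)))@A[:,3])
E
```

```text
[ 0.55 -0.09 -0.49] [-0.033  0.325 -0.027] 63.5313602024551 [681.6  29.5 222.7] yaw 0.171 [-0.11  0.    1.52  0.16  1.12  1.26]
[-3.18913650e-02  1.35038179e+00 -5.94189385e+01  1.00000000e+00]
```

Another ~22 mm to the tip.

Call:
{"method": "move_arm", "body": {
  "targets": [
    [[0,0,0.008],[0,0,0],0.055],
    [[0,0,0.006],[0,0,0],0.055],
    [[0,0,0.004],[0,0,0],0.055],
    [[0,0,0],[0,0,0],0.055]
  ]
}}

```text
t: 30.6
ee_pos: [690.5, 30.9, 207.6]
tool_rot: [-2.982, -0.255, -0.797]
ft_force: [-0.3, 0.5, -1.6]
finger_gap: 0.674
```

Call:
{"method": "move_arm", "body": {
  "targets": [
    [[0,0,0.003],[0,0,0],0.055],
    [[0,0,0],[0,0,0],0.055]
  ]
}}

```text
t: 30.85
ee_pos: [692.1, 31.1, 205.5]
tool_rot: [-2.982, -0.255, -0.798]
ft_force: [-0.8, -0.3, 0.0]
finger_gap: 0.676
```

Call:
{"method": "move_arm", "body": {
  "targets": [
    [[0,0,0.003],[0,0,0],0.055],
    [[0,0,0],[0,0,0],0.055]
  ]
}}

```text
t: 31.1
ee_pos: [693.7, 31.4, 203.8]
tool_rot: [-2.982, -0.255, -0.8]
ft_force: [-1.7, -0.8, 2.1]
finger_gap: 0.671
```

Call:
{"method": "move_arm", "body": {
  "targets": [
    [[0,0,0],[0,0,0],0.07],
    [[0,0,0],[0,0,0],0.082],
    [[0,0,0],[0,0,0],0.082],
    [[0,0,0],[0,0,0],0.082],
    [[0,0,-0.008],[0,0,0],0.082],
    [[0,0,-0.02],[0,0,0],0.082],
    [[0,0,-0.03],[0,0,0],0.082],
    [[0,0,-0.04],[0,0,0],0.082],
    [[0,0,-0.04],[0,0,0],0.082],
    [[0,0,0],[0,0,0],0.082]
  ]
}}

```text
t: 32.35
ee_pos: [626.1, 19.3, 330.2]
tool_rot: [-2.98, -0.256, -0.817]
ft_force: [1.3, 0.4, -0.2]
finger_gap: 0.871
```

```bash
python3 s.py
python3 - <<'E'
from plan import *
for o in moulds(): print(o)
A=now(); B=go(A,[500,-180,300],yd,0.1,8);B=go(B,[388,-350,200],yd,0,6)
fs=cam('scene');ft=cam('top')
cv2.imwrite('pics/c7.png',np.hstack([crop(fs,(405,255),130,150,3),crop(ft,(265,180),130,150,3)]))
E
```

```text
[ 1.3   0.39 -0.16] [-0.057  0.201  0.026] 81.9056331398885 [626.1  19.3 330.2] yaw 0.172 [-0.15 -0.14  1.44  0.16  1.33  1.25]
(array([437.5, 280.7]), array([ 22,  22, 385], dtype=int32), array([ 388.1, -350.2,   64. ]))
-> [ 500 -180  300] n=8 row m: [-0.0199, 0.0219, -0.0035] turn [0.0003, -0.0536, -0.0002]
-> [ 388 -350  200] n=6 row m: [-0.0242, 0.0247, 0.0153] turn [-0.0, -0.0167, -0.0]
```

View pics/c7.png

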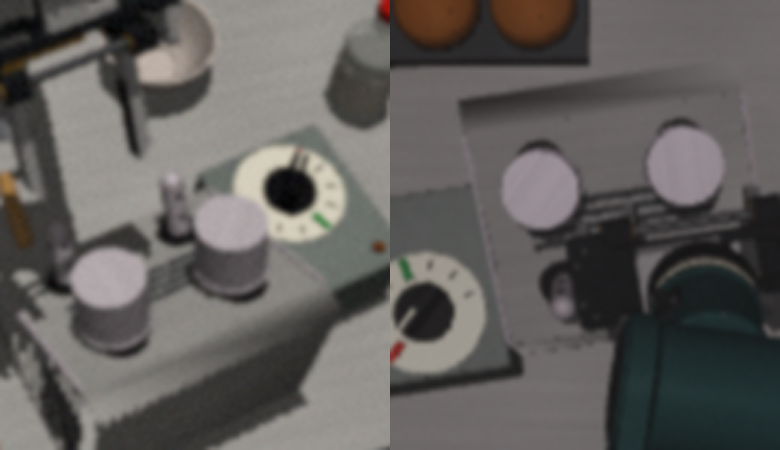

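Two moulds now hang on pipes a and b (top crop (540,188), (685,165)); dial pointer is on red. Third mould next.

Call:
{"method": "move_arm", "body": {
  "targets": [
    [[-0.02,0.022,-0.0035],[0,-0.0536,0],0.09],
    [[-0.02,0.022,-0.0035],[0,-0.0536,0],0.09],
    [[-0.02,0.022,-0.0035],[0,-0.0536,0],0.09],
    [[-0.02,0.022,-0.0035],[0,-0.0536,0],0.09],
    [[-0.02,0.022,-0.0035],[0,-0.0536,0],0.09],
    [[-0.02,0.022,-0.0035],[0,-0.0536,0],0.09],
    [[-0.02,0.022,-0.0035],[0,-0.0536,0],0.09],
    [[-0.02,0.022,-0.0035],[0,-0.0536,0],0.09]
  ]
}}

```text
t: 33.5
ee_pos: [498.0, -181.3, 293.6]
tool_rot: [-3.116, -0.267, -0.138]
ft_force: [-0.5, -0.2, -1.0]
finger_gap: 0.958
```

```bash
python3 s.py
python3 - <<'E'
from plan import *
for o in moulds()+mscene(): print(o)
A=now(); B=go(A,[388,-350,190],yd,0,7)
E
```

```text
[-0.53 -0.16 -0.97] [-0.021  0.011 -0.005] 90.08888897722106 [ 498.  -181.3  293.6] yaw 0.171 [-0.49 -0.02  1.31  0.06  1.78  0.92]
(array([437.8, 280.9]), array([ 22,  22, 372], dtype=int32), array([ 387.6, -351. ,   64. ]))
(array([223.4, 246.2]), array([ 20,  17, 253], dtype=int32), array([ 389.8, -348.2,   64. ]))
-> [ 388 -350  190] n=7 row m: [-0.0203, 0.021, 0.0137] turn [-0.0003, -0.0128, -0.0006]
```

Call:
{"method": "move_arm", "body": {
  "targets": [
    [[-0.0203,0.021,0.0137],[0,-0.0128,0],0.09],
    [[-0.0203,0.021,0.0137],[0,-0.0128,0],0.09],
    [[-0.0203,0.021,0.0137],[0,-0.0128,0],0.09],
    [[-0.0203,0.021,0.0137],[0,-0.0128,0],0.09],
    [[-0.0203,0.021,0.0137],[0,-0.0128,0],0.09],
    [[-0.0203,0.021,0.0137],[0,-0.0128,0],0.09],
    [[-0.0203,0.021,0.0137],[0,-0.0128,0],0.09],
    [[0,0,0],[0,0,0],0.09],
    [[0,0,0],[0,0,0],0.09]
  ]
}}

```text
t: 34.72
ee_pos: [389.9, -347.9, 192.4]
tool_rot: [-3.128, -0.269, -0.008]
ft_force: [0.8, 0.1, -0.2]
finger_gap: 0.955
```

```bash
python3 s.py
python3 - <<'E'
from plan import *
for o in moulds()+mscene(): print(o)
A=now(); B=go(A,[388.5,-349.5,26],yd,0,7)
f=cam('scene'); cv2.imwrite('pics/c8.png',crop(f,(230,240),130,100,3))
E
```

```text
[ 0.8   0.07 -0.17] [-0.03   0.016  0.012] 89.80228962765567 [ 389.9 -347.9  192.4] yaw 0.172 [-0.84  0.03  1.46  0.01  1.65  0.56]
-> [ 388. -350.   26.] n=7 row m: [-0.0004, 0.0002, 0.0239] turn [0.0001, -0.0009, -0.0]
```

View pics/c8.png

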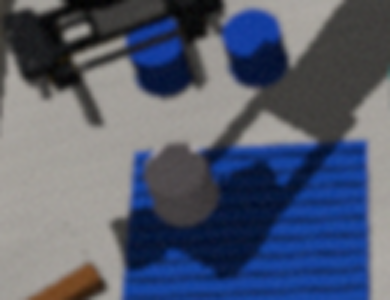

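Call:
{"method": "move_arm", "body": {
  "targets": [
    [[-0.001,0.001,0.03],[0,-0.003,0],0.09],
    [[0,0,0.03],[0,-0.003,0],0.09],
    [[0,0,0.03],[0,0,0],0.09],
    [[0,0,0.03],[0,0,0],0.09],
    [[0,0,0.025],[0,0,0],0.09],
    [[0,0,0.012],[0,0,0],0.09],
    [[0,0,0.009],[0,0,0],0.09],
    [[0,0,0],[0,0,0],0.09],
    [[0,0,0],[0,0,0],0.09]
  ]
}}

```text
t: 36.0
ee_pos: [389.2, -350.6, 27.9]
tool_rot: [3.128, 0.268, 0.0]
ft_force: [0.2, -0.4, 0.7]
finger_gap: 0.96
```

Call:
{"method": "move_arm", "body": {
  "targets": [
    [[0,0,0],[0,0,0],0.07],
    [[0,0,0],[0,0,0],0.055],
    [[0,0,0],[0,0,0],0.055],
    [[0,0,0],[0,0,0],0.055],
    [[0,0,0],[0,0,0],0.055]
  ],
  "grip_force": 20
}}

```text
t: 36.62
ee_pos: [388.6, -349.9, 27.1]
tool_rot: [3.13, 0.268, -0.002]
ft_force: [-0.5, 1.1, 1.9]
finger_gap: 0.67
```

```bash
python3 s.py
python3 - <<'E'
from plan import *
A=now(); B=go(A,[400,-350,290],yd,0,7); B=go(B,[450,-100,300],yd,.25,8);B=go(B,P('d',155),yd,.5236,6); B=go(B,P('d',108),yd,.5236,3)
E
```

```text
[-0.52  1.09  1.87] [0.259 0.119 0.002] 62.983816414337504 [ 388.6 -349.9   27.1] yaw 0.171 [-0.84  0.13  1.68 -0.    1.32  0.56]
-> [ 400 -350  290] n=7 row m: [0.0016, 0.0003, -0.0376] turn [-0.0, 0.0001, -0.0002]
-> [ 450 -100  300] n=8 row m: [0.0116, -0.0297, 0.0] turn [0.0, 0.0312, 0.0]
-> [540.   6. 250.] n=6 row m: [0.0138, -0.0149, 0.0141] turn [-0.0, 0.0456, -0.0]
-> [564.  10. 210.] n=3 row m: [-0.0, -0.0, 0.0157] turn [-0.0, 0.0, -0.0]
```

Call:
{"method": "move_arm", "body": {
  "targets": [
    [[0,0,-0.02],[0,0,0],0.055],
    [[0.002,0,-0.04],[0,0,0],0.055],
    [[0.002,0,-0.04],[0,0,0],0.055],
    [[0.002,0,-0.04],[0,0,0],0.055],
    [[0.002,0,-0.04],[0,0,0],0.055],
    [[0.002,0,-0.04],[0,0,0],0.055],
    [[0.002,0,-0.043],[0,0,0],0.055]
  ]
}}

```text
t: 37.5
ee_pos: [400.5, -347.8, 290.4]
tool_rot: [-3.13, -0.268, 0.003]
ft_force: [0.5, -0.2, -1.1]
finger_gap: 0.666
```

Call:
{"method": "move_arm", "body": {
  "targets": [
    [[0.0116,-0.0297,0],[0,0.031,0],0.055],
    [[0.0116,-0.0297,0],[0,0.031,0],0.055],
    [[0.0116,-0.0297,0],[0,0.031,0],0.055],
    [[0.0116,-0.0297,0],[0,0.031,0],0.055],
    [[0.0116,-0.0297,0],[0,0.031,0],0.055],
    [[0.0116,-0.0297,0],[0,0.031,0],0.055],
    [[0.0116,-0.0297,0],[0,0.031,0],0.055],
    [[0.0116,-0.0297,0],[0,0.031,0],0.055]
  ]
}}

```text
t: 38.5
ee_pos: [450.9, -97.2, 299.3]
tool_rot: [-3.086, -0.264, -0.384]
ft_force: [-0.2, -0.0, -1.0]
finger_gap: 0.67
```

Call:
{"method": "move_arm", "body": {
  "targets": [
    [[0.0138,-0.015,0.014],[0,0.0455,0],0.055],
    [[0.0138,-0.015,0.014],[0,0.0455,0],0.055],
    [[0.0138,-0.015,0.014],[0,0.0455,0],0.055],
    [[0.0138,-0.015,0.014],[0,0.0455,0],0.055],
    [[0.0138,-0.015,0.014],[0,0.0455,0],0.055],
    [[0.0138,-0.015,0.014],[0,0.0455,0],0.055],
    [[0,0,0],[0,0,0],0.055],
    [[0,0,0],[0,0,0],0.055]
  ]
}}

```text
t: 39.5
ee_pos: [540.7, 8.3, 250.7]
tool_rot: [-2.984, -0.256, -0.793]
ft_force: [0.5, 0.5, -1.1]
finger_gap: 0.669
```

```bash
python3 s.py
python3 - <<'E'
from plan import *
A=now(); B=go(A,P('d',110),yd,.5236,4); B=go(B,P('d',44),yd,.5236,6)
E
```

```text
[ 0.49  0.48 -1.13] [-0.032  0.352  0.013] 62.85982699906823 [540.7   8.3 250.7] yaw 0.171 [-0.21 -0.33  1.74  0.2   1.24  1.17]
-> [563.  10. 211.] n=4 row m: [-0.0001, 0.0005, 0.0112] turn [0.0004, 0.0011, -0.0003]
-> [595.  16. 154.] n=6 row m: [-0.0, -0.0, 0.011] turn [-0.0, 0.0, -0.0]
```

Call:
{"method": "move_arm", "body": {
  "targets": [
    [[0,0.001,0.011],[0,0.002,0],0.055],
    [[0,0.001,0.011],[0,0.002,0],0.055],
    [[0,0,0.011],[0,0,0],0.055],
    [[0,0,0.011],[0,0,0],0.055],
    [[0,0,0.011],[0,0,0],0.055],
    [[0,0,0.011],[0,0,0],0.055],
    [[0,0,0.011],[0,0,0],0.055],
    [[0,0,0.011],[0,0,0],0.055],
    [[0,0,0.008],[0,0,0],0.055],
    [[0,0,0],[0,0,0],0.055]
  ]
}}

```text
t: 40.75
ee_pos: [588.3, 15.0, 166.3]
tool_rot: [-2.982, -0.255, -0.797]
ft_force: [-0.3, -0.2, -0.8]
finger_gap: 0.668
```

```bash
python3 s.py
python3 - <<'E'
from plan import *
A=now(); print(np.linalg.inv(T(P('d',0),RR(yd,.5236)))@A[:,3])
E
```

```text
[-0.31 -0.15 -0.83] [-0.031  0.258 -0.001] 62.77425759597008 [588.3  15.  166.3] yaw 0.171 [-0.17 -0.18  1.8   0.2   1.04  1.17]
[ 4.90589181e-02 -4.26678830e-01 -5.78137792e+01  1.00000000e+00]
```

Contact expected near s≈36, so about 22 mm more.

Call:
{"method": "move_arm", "body": {
  "targets": [
    [[0,0,0.008],[0,0,0],0.055],
    [[0,0,0.006],[0,0,0],0.055],
    [[0,0,0.004],[0,0,0],0.055],
    [[0,0,0],[0,0,0],0.055]
  ]
}}

```text
t: 41.25
ee_pos: [597.3, 16.5, 151.2]
tool_rot: [-2.982, -0.255, -0.798]
ft_force: [-0.4, -0.8, -1.0]
finger_gap: 0.671
```

Call:
{"method": "move_arm", "body": {
  "targets": [
    [[0,0,0.003],[0,0,0],0.055],
    [[0,0,0],[0,0,0],0.055]
  ]
}}

```text
t: 41.5
ee_pos: [598.8, 16.7, 149.0]
tool_rot: [-2.982, -0.255, -0.799]
ft_force: [-0.5, -0.2, -0.1]
finger_gap: 0.666
```

Call:
{"method": "move_arm", "body": {
  "targets": [
    [[0,0,0.003],[0,0,0],0.055],
    [[0,0,0],[0,0,0],0.055]
  ]
}}

```text
t: 41.75
ee_pos: [600.6, 16.9, 147.3]
tool_rot: [-2.982, -0.255, -0.801]
ft_force: [-1.9, 0.5, 2.1]
finger_gap: 0.671
```

Same contact signature as before; release and retreat.

Call:
{"method": "move_arm", "body": {
  "targets": [
    [[0,0,0],[0,0,0],0.07],
    [[0,0,0],[0,0,0],0.082],
    [[0,0,0],[0,0,0],0.082],
    [[0,0,0],[0,0,0],0.082],
    [[0,0,-0.008],[0,0,0],0.082],
    [[0,0,-0.02],[0,0,0],0.082],
    [[0,0,-0.03],[0,0,0],0.082],
    [[0,0,-0.04],[0,0,0],0.082],
    [[0,0,-0.04],[0,0,0],0.082],
    [[0,0,0],[0,0,0],0.082]
  ]
}}

```text
t: 43.0
ee_pos: [533.2, 4.7, 271.7]
tool_rot: [-2.981, -0.256, -0.814]
ft_force: [0.1, -0.0, -0.1]
finger_gap: 0.868
```

```bash
python3 s.py
python3 - <<'E'
from plan import *
A=now(); B=go(A,[480,150,290],1.3,0.,10);B=go(B,[570,264.5,220],2.52,0,10)
fs=cam('scene');ft=cam('top')
cv2.imwrite('pics/c9.png',np.hstack([crop(fs,(405,255),130,150,3),crop(ft,(265,180),130,150,3)]))
E
```

```text
[ 0.1  -0.03 -0.11] [-0.081  0.175  0.053] 81.62551394066715 [533.2   4.7 271.7] yaw 0.172 [-0.23 -0.35  1.73  0.2   1.28  1.16]
-> [480 150 290] n=10 row m: [0.0059, -0.0152, -0.001] turn [0.0304, -0.0472, -0.1101]
-> [570. 264. 220.] n=10 row m: [0.0091, 0.0126, 0.007] turn [0.0, 0.0, -0.122]
```

View pics/c9.png

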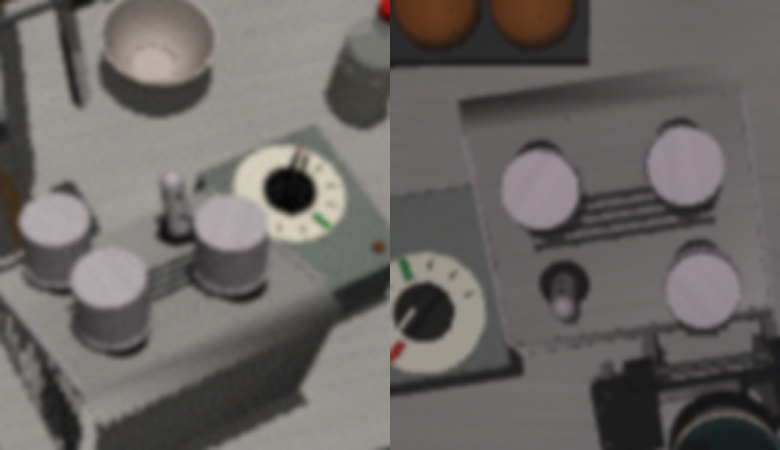

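Moulds hang on pipes a, b, d (top crop (540,188), (685,165), (703,288)); the dial is still at red. Checking body clearance to the mould on pipe a near the dial.

Run:
```python
from plan import *
ft=cam('top'); im=ft['pixels'].astype(int)
m=((np.ptp(im,axis=2)<30)&(im.min(2)>125)).astype('uint8')
k,l,st,c=cv2.connectedComponentsWithStats(m,connectivity=4)
i=l[168,245]; X=atz(ft,c[i],236); print(c[i],X,np.linalg.norm(X[:2]-[570,264.5]),np.degrees(np.arctan2(*(X[:2]-[570,264.5])[::-1])))
```

```text
[249.81818182 168.19214876] [652.68659038 145.38508979 236.        ] 145.00149676415208 -55.23258597802148
```

Call:
{"method": "move_arm", "body": {
  "targets": [
    [[0.006,-0.015,-0.002],[0.0304,-0.0472,-0.11],0.06],
    [[0.006,-0.015,-0.002],[0.0304,-0.0472,-0.11],0.06],
    [[0.006,-0.015,-0.002],[0.0304,-0.0472,-0.11],0.06],
    [[0.006,-0.015,-0.002],[0.0304,-0.0472,-0.11],0.06],
    [[0.006,-0.015,-0.002],[0.0304,-0.0472,-0.11],0.06],
    [[0.006,-0.015,-0.002],[0.0304,-0.0472,-0.11],0.06],
    [[0.006,-0.015,-0.002],[0.0304,-0.0472,-0.11],0.06],
    [[0.006,-0.015,-0.002],[0.0304,-0.0472,-0.11],0.06],
    [[0.006,-0.015,-0.002],[0.0304,-0.0472,-0.11],0.06],
    [[0.006,-0.015,-0.002],[0.0304,-0.0472,-0.11],0.06]
  ]
}}

```text
t: 44.4
ee_pos: [478.4, 149.3, 292.2]
tool_rot: [-2.49, -1.9, 0.019]
ft_force: [0.5, 0.1, -0.3]
finger_gap: 0.638
```

```bash
python3 s.py
python3 - <<'E'
from plan import *
A=now(); B=go(A,[569,264.5,220],2.52,0,10)
E
```

```text
[ 0.48  0.06 -0.27] [-0.038 -0.034 -0.005] 60.007163043733485 [478.4 149.3 292.2] yaw 1.304 [ 0.19 -0.01  1.3   0.    1.87  0.45]
-> [569. 264. 220.] n=10 row m: [0.0091, 0.0127, 0.0071] turn [-0.0015, -0.0006, -0.1216]
```

Call:
{"method": "move_arm", "body": {
  "targets": [
    [[0.0091,0.0127,0.0071],[-0.0015,0,-0.1216],0.06],
    [[0.0091,0.0127,0.0071],[-0.0015,0,-0.1216],0.06],
    [[0.0091,0.0127,0.0071],[-0.0015,0,-0.1216],0.06],
    [[0.0091,0.0127,0.0071],[-0.0015,0,-0.1216],0.06],
    [[0.0091,0.0127,0.0071],[-0.0015,0,-0.1216],0.06],
    [[0.0091,0.0127,0.0071],[-0.0015,0,-0.1216],0.06],
    [[0.0091,0.0127,0.0071],[-0.0015,0,-0.1216],0.06],
    [[0.0091,0.0127,0.0071],[-0.0015,0,-0.1216],0.06],
    [[0.0091,0.0127,0.0071],[-0.0015,0,-0.1216],0.06],
    [[0.0091,0.0127,0.0071],[-0.0015,0,-0.1216],0.06]
  ]
}}

```text
t: 45.65
ee_pos: [569.8, 264.4, 220.2]
tool_rot: [-0.96, -2.989, -0.008]
ft_force: [-0.5, -0.0, 0.2]
finger_gap: 0.635
```

Call:
{"method": "move_arm", "body": {
  "targets": [
    [[0,0,0],[0,0,0],0.06],
    [[0,0,0],[0,0,0],0.06]
  ]
}}

```text
t: 45.9
ee_pos: [570.0, 263.6, 222.6]
tool_rot: [-0.969, -2.988, -0.01]
ft_force: [0.4, -0.5, -0.0]
finger_gap: 0.64
```

```bash
python3 s.py
python3 - <<'E'
from plan import *
A=now(); B=go(A,[569,264.5,107],2.52,0,7)
E
```

```text
[ 0.42 -0.46 -0.03] [ 0.009 -0.188  0.004] 60.17157269450827 [570.  263.6 222.6] yaw 2.514 [ 0.34  0.26  1.14  0.01  1.74 -0.6 ]
-> [569. 264. 107.] n=7 row m: [0.0002, -0.0, 0.0165] turn [0.0009, -0.0003, -0.0008]
```

Call:
{"method": "move_arm", "body": {
  "targets": [
    [[0.001,0,0.0165],[0.003,0,0],0.06],
    [[0,0,0.0165],[0.003,0,0],0.06],
    [[0,0,0.0165],[0,0,0],0.06],
    [[0,0,0.0165],[0,0,0],0.06],
    [[0,0,0.0165],[0,0,0],0.06],
    [[0,0,0.0165],[0,0,0],0.06],
    [[0,0,0.0165],[0,0,0],0.06],
    [[0,0,0],[0,0,0],0.06]
  ]
}}

```text
t: 46.9
ee_pos: [568.4, 264.4, 106.1]
tool_rot: [-0.966, -2.986, 0.0]
ft_force: [-0.5, -0.5, 0.3]
finger_gap: 0.641
```

Call:
{"method": "move_arm", "body": {
  "targets": [
    [[0,0,0],[0,0,0],0.03],
    [[0,0,0],[0,0,0],0.03],
    [[0,0,0],[0,0,0],0.008],
    [[0,0,0],[0,0,0],0.008],
    [[0,0,0],[0,0,0],0.008],
    [[0,0,0],[0,0,0],0.008]
  ],
  "grip_force": 10
}}

```text
t: 47.65
ee_pos: [569.7, 265.0, 108.6]
tool_rot: [0.967, 2.989, 0.004]
ft_force: [0.4, 1.3, -0.0]
finger_gap: 0.149
```

```bash
python3 s.py
```

```text
[ 0.39  1.32 -0.02] [ 0.046 -0.134 -0.042] 13.981748649077574 [569.7 265.  108.6] yaw 2.516 [ 0.34  0.29  1.32  0.    1.52 -0.6 ]
```

Call:
{"method": "move_arm", "body": {
  "targets": [
    [[0,0,0],[0,0,0.16],0.008],
    [[0,0,0],[0,0,0.16],0.008],
    [[0,0,0],[0,0,0.16],0.008],
    [[0,0,0],[0,0,0.16],0.008],
    [[0,0,0],[0,0,0.16],0.008],
    [[0,0,0],[0,0,0.16],0.008],
    [[0,0,0],[0,0,0.16],0.008],
    [[0,0,0],[0,0,0.16],0.008],
    [[0,0,0],[0,0,0.16],0.008],
    [[0,0,0],[0,0,0],0.008]
  ]
}}

```text
t: 48.9
ee_pos: [568.7, 264.8, 108.6]
tool_rot: [-2.694, -1.611, 0.0]
ft_force: [-2.8, -0.0, 2.2]
finger_gap: 0.148
```

```bash
python3 s.py
```

```text
[-2.77 -0.01  2.16] [-0.12   0.531 -0.05 ] 13.914132491597853 [568.7 264.8 108.6] yaw 1.078 [0.34 0.29 1.32 0.   1.53 0.84]
```

Call:
{"method": "move_arm", "body": {
  "targets": [
    [[0,0,0],[0,0,0.15],0.008],
    [[0,0,0],[0,0,0.15],0.008],
    [[0,0,0],[0,0,0.15],0.008],
    [[0,0,0],[0,0,0.15],0.008],
    [[0,0,0],[0,0,0.03],0.008],
    [[0,0,0],[0,0,0],0.008],
    [[0,0,0],[0,0,0],0.008]
  ]
}}

```text
t: 49.78
ee_pos: [568.4, 265.1, 108.5]
tool_rot: [-3.06, -0.7, 0.002]
ft_force: [-4.5, -0.2, 3.2]
finger_gap: 0.149
```

```bash
python3 s.py
```

```text
[-4.47 -0.18  3.23] [-0.034  1.011 -0.049] 13.963385649173114 [568.4 265.1 108.5] yaw 0.45 [0.34 0.29 1.32 0.   1.53 1.47]
```

Call:
{"method": "move_arm", "body": {
  "targets": [
    [[0,0,0],[0,0,0.028],0.008],
    [[0,0,0],[0,0,0],0.008],
    [[0,0,0],[0,0,0],0.008]
  ]
}}

```text
t: 50.15
ee_pos: [568.4, 265.2, 108.6]
tool_rot: [-3.069, -0.657, 0.002]
ft_force: [-5.2, 0.2, 3.3]
finger_gap: 0.149
```

```bash
python3 s.py
```

```text
[-5.22  0.17  3.28] [0.037 1.088 0.03 ] 14.015864847451656 [568.4 265.2 108.6] yaw 0.422 [0.34 0.29 1.32 0.   1.53 1.49]
```

Call:
{"method": "move_arm", "body": {
  "targets": [
    [[0,0,0],[0,0,0],0.06],
    [[0,0,0],[0,0,0],0.06],
    [[0,0,0],[0,0,0],0.06],
    [[0,0,-0.03],[0,0,0],0.06],
    [[0,0,-0.04],[0,0,0],0.06],
    [[0,0,-0.04],[0,0,0],0.06],
    [[0,0,-0.04],[0,0,0],0.06],
    [[0,0,-0.04],[0,0,0],0.06],
    [[0,0,0],[0,0,0],0.06]
  ]
}}

```text
t: 51.28
ee_pos: [571.0, 264.8, 303.3]
tool_rot: [-3.07, -0.651, -0.016]
ft_force: [-0.1, 0.4, 0.8]
finger_gap: 0.639
```

Call:
{"method": "move_arm", "body": {
  "targets": [
    [[-0.04,0.02,0],[0,0,0],0.06],
    [[-0.04,0.02,0],[0,0,0],0.06],
    [[-0.04,0.02,0],[0,0,0],0.06],
    [[-0.04,0.02,0],[0,0,0],0.06],
    [[-0.04,0.02,0],[0,0,0],0.06],
    [[-0.02,0.02,0],[0,0,0],0.06],
    [[0,0.03,0],[0,0,0],0.06],
    [[0,0.03,0],[0,0,0],0.06],
    [[0,0,0],[0,0,0],0.06]
  ]
}}

```text
t: 52.4
ee_pos: [441.3, 9.4, 295.6]
tool_rot: [-3.071, -0.646, 0.004]
ft_force: [-0.1, 0.5, -0.3]
finger_gap: 0.636
```

```bash
python3 s.py
python3 - <<'E'
from plan import *
fs=cam('scene');ft=cam('top')
cv2.imwrite('pics/c10.png',np.vstack([np.hstack([crop(fs,(405,255),130,100,3),crop(ft,(265,180),130,100,3)]),np.hstack([crop(fs,(440,243),65,50,6),crop(ft,(212,209),65,50,6)])]))
cv2.imwrite('pics/full.png',ft['pixels'])
E
```

```text
[-0.08  0.49 -0.27] [ 0.002 -0.01  -0.018] 59.830666071748254 [441.3   9.4 295.6] yaw 0.415 [-0.11 -0.15  1.43  0.    1.87  1.05]
```

View pics/c10.png

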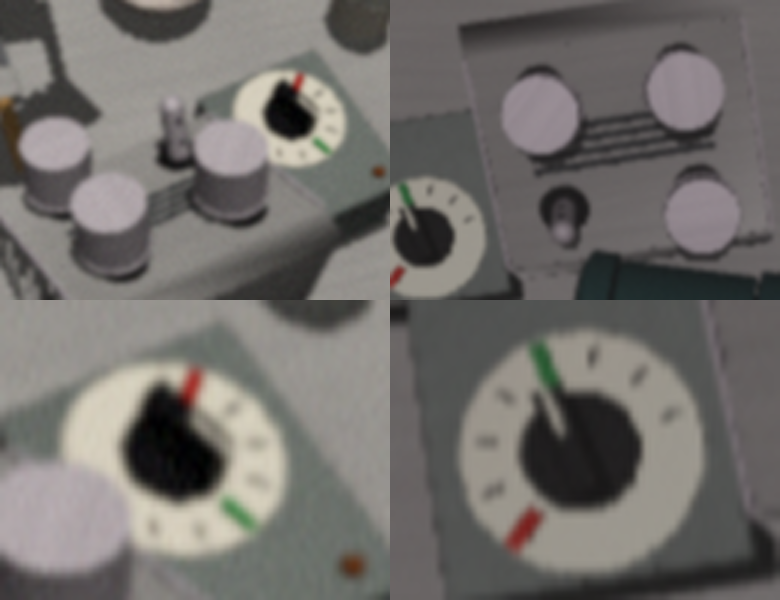

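Run:
```python
from plan import *
for n in('top','scene'):
    f=cam(n); im=f['pixels'].astype(int); b,g,r=im[...,0],im[...,1],im[...,2]
    u=proj(f,[569,264.5,91]).astype(int); R=np.zeros(b.shape,bool); R[u[1]-24:u[1]+24,u[0]-24:u[0]+24]=1
    for nm,w in(('green',g-np.maximum(r,b)),('red',r-np.maximum(g,b))):
        w=np.where(R&(w>25),w,0); k,l,st,c=cv2.connectedComponentsWithStats((w>0).astype('uint8'))
        i=1+st[1:,4].argmax(); X=atz(f,c[i],91); d=X[:2]-[569,264.5]; print(n,nm,c[i].round(1),st[i,4],d.round(1),np.arctan2(d[1],d[0]).round(3))
```

```text
top green [205.5 195.1] 17 [37.8 17. ] 0.422
top red [201.7 222.6] 28 [-36.9  24.4] 2.557
scene green [447.4 253.7] 14 [40.5 19.4] 0.446
scene red [439.5 232.5] 22 [-33.9  25.5] 2.496
```

View pics/full.png

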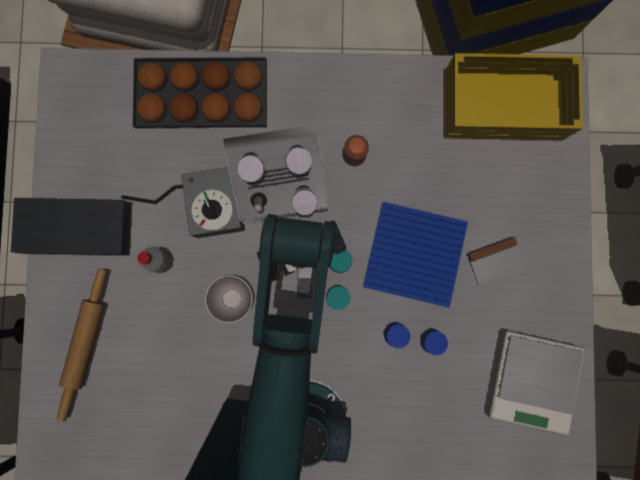

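```bash
python3 -c "
from station import manip
print(manip.finish_job())"
```

```text
the job is handed in; nothing more can be done
None
```

The job is done and handed in at about 53 s of robot time; the hand-in gave no verdict.

- **Dial off:** I turned the dial back until the torque rose at the off stop. The next picture showed the pointer on the red mark, with all the moulds still on the mat.
- **Moulds:** Three silver moulds were present, and I hung them on pipes a, b and d, pushed down until the closed end met the tip. The contact force was clear on pipe a and lighter, about 2 to 3 N, on b and d. The last pictures show all three seated and the mat empty.
- **Dial to drying:** I then turned the dial 2.094 rad clockwise. The gripper was at 0.422 rad when it let go, and the green mark measured 0.422 rad in the top camera and 0.446 rad in the scene camera. My eye reading of the pointer line was rougher, within a few degrees of green.
- **Bench:** In the last overall picture the blue and turquoise look-alikes, dredger, bowl, sanitiser and scraper look unmoved. The arm covered the pastry brush in that view, so I could not check it there; the arm never worked close to it.

No check failed.

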